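# Open the vacuum pump's filter bay and clip in the new filter

### The arm

A 6-joint arm with a two-finger parallel gripper is mounted at the origin on the work surface. World frame = base frame: x ahead of the robot, y to its left, z up, the work surface at z = 0. Lengths are in m, angles in rad, forces in N, time in s.
With the tool pointing down it reaches from about 0.375 to 0.9 m from the base axis. Payload 3.1 kg.
Tool frame: the origin (TCP) lies midway between the tips of the shut fingers; the grasp point (between the pads) lies 19 mm behind it; z points along the fingers, x is the direction in which the jaws open and shut, and the axes are right-handed (so a half turn about z gives the same grasp; the last joint's range is limited). The gripper opens to 87 mm and grips with 3 to 60 N. Pads are 19 mm wide; open, the fingers measure 117 mm over their backs; the gripper's body (75 mm by 190 mm) begins 51 mm behind the grasp point.
Start: joints at [-1.377, 0.527, 1.433, -0, 1.181, -0.178], TCP at [0.227, -0.582, 0.223] pointing down, gripper open.
Joint ranges: [-3.08, 3.08], [-0.75, 2.2], [0.22, 2.44], [-1.43, 4.57], [0, 2.65], [-2.85, 2.85]. Speed limits (rad/s): [2.79, 2.79, 3.14, 3.14, 3.14, 3.14].

### API

Orientations are given as a unit quaternion [x, y, z, w].
In Python, from rig import * gives the robot as it stands.
- The arm moves only by the tool drive_tool, never from a script. Its argument "plan" is a list of rows, each an object with "offset": the shift along the tool's x, y, z in cm, a list of three; "delta_rot": the turn, a rotation vector about the tool's x, y, z in degrees, a list of three; "jaw": the finger opening in cm, from 0 to 8.7. In form: [{"offset": [dx, dy, dz], "delta_rot": [wx, wy, wz], "jaw": jaw}, ...]. A call has exactly 8 rows; each row is the pose to reach, as a shift and turn from the pose commanded when the call began, along the tool's axes at that moment; what a row does not reach only later rows make up. A row lasts 1/12 s, in which the tool goes at most 41.7 mm and 7.16 degrees, less where a joint would pass 70% of its speed; a pose out of reach is approached as far as the arm can. A call with a gripper value outside its range is refused whole. The fingers move at their own pace and stop on an object; "squeeze" is the grip in N (left out, the last holds). Time passes only in rows, so rows that repeat a pose let the fingers close, or fill a call up. It gives the time, the measured TCP pose, the force and the opening at its end, in the units of the state.
- get_obs(): the state, without advancing time (a new reading comes with each control period).
- camera(name): name is "scene" or "top" or "wrist"; returns the picture (384x512x3 uint8, red, green, blue); there is no depth.
- calibration(name): a dict with "K" (3x3 intrinsics, pixels), "pose" (4x4, takes a point from camera to world coordinates); the wrist camera has in their place "tool_from_camera" (4x4, takes a point from camera to tool coordinates, whose origin is the TCP and whose axes are the tool frame's). Camera axes: x right, y down, z forward; pixel columns grow to the right and rows downward; lengths in m; the calibration is good to about 2 mm. A picture is of the moment at which its call begins: read the wrist's pose just before it. calibration takes no time and is no camera call.
- hand_in(): hands the job in, once; it reports no verdict.
The state is a dict: "time": time; "q": joint angles; "joint_velocities": joint speeds; "joint_torque": joint torques, N m; "position": TCP position; "tool_rot": TCP orientation; "ft_force": force on the tool from outside, world axes, zero at the start; "moment": the same for the moment, N m; "grip_width": finger opening in m.
Only numpy, scipy, OpenCV 4.12 (cv2) and the standard library are available. Lean on these libraries where they do the work, as an engineer would, in place of code of your own. Each camera call takes 0.05 s, during which the arm holds its last target.

### The job

Fit the new filter to the vacuum pump. Lift the cover plate straight up, keeping it level until it is off its two dowels, and lay it gently, top side up, flat in the middle of the steel parts tray; then take the filter out of its carton and press it down, level, into the two spring clips in the open bay until they have snapped around it and it sits fully home. Leave the cover in the tray, and steer clear of the laboratory stand and do not shift the glassware, bottles, tool and dish around.

Things in the scene. Friction and masses are not known exactly. Their poses are not given: they have to be found in the camera images.
- pump: Vacuum pump fixed to the bench, housing 361 x 150 mm. Origin: on the bench under the centre of its filter bay; x along the pump towards the ribbed motor, z up. The deck that carries the cover is 120 mm high, x -106 to +122 mm; beyond it motor and handle rise to 214 mm. Under the cover the open bay is a well 136 (x) by 90 mm (y), floor 62 mm above the bench, with two spring clips.
- bay_center (a point): Where the centre of a fully seated filter comes to lie: middle of the bay, 92 mm above the bench; axes as the pump's. The filter's axis must lie along x, either way round, level. Press it straight down: it first touches both clips with its axis 21 mm above this point; the push is greatest, 10 to 18 N in all, at about 17 mm above, and from about 7 mm above the lips snap over it and draw it home.
- clip_front (a point): Centre of the filter's axis in the spring clip away from the motor (pump x = -31 mm), 92 mm above the bench. A clip is 10 mm wide (x): two steel spring fingers, at +y and -y, over a rigid black saddle whose top is 15 mm below this point. The fingers' flared lips reach 23 mm above this point, 40 mm apart there, and narrow to 22 mm apart at 10 mm above it.
- clip_rear (a point): The same point of the like clip at the motor end (pump x = +31 mm). Between the two clips 52 mm are free for a gripper's fingers; from the filter's body to each side wall of the bay there are 30 mm.
- dowel_a (a point): Centre of the top end of the dowel away from the motor (pump x = -80 mm). Both dowels are upright steel pins, 10 mm in diameter, standing 30 mm above the deck (tops 150 mm above the bench).
- dowel_b (a point): Centre of the top end of the other dowel, at the motor end of the bay (pump x = +80 mm).
- cover: Cover of the bay: aluminium plate 188 (x) by 112 (y) by 8 mm, 0.3 to 0.55 kg, screws already out, lying on the deck with its x along the pump's. Bushings (22 mm diameter, 14 mm above the plate, at x = -80 and +80 mm) fit the dowels with 0.6 mm of play all round: tilted, it binds. It is free once risen 30 mm. Origin: centre of the underside; z up, out of the face with the handle.
- cover_grip (a point): Middle of the cover's black bridge handle, above the plate's centre of mass: a bar along the cover's x, 98 mm long, 12 mm wide (y), 10 mm high; this point is 40 mm above the plate's top face, 48 mm above its underside. Posts 12 mm square at x = -43 and +43 mm carry the bar; between them 35 mm are free under it.
- filter: Filter cartridge lying in the carton, 0.1 to 0.2 kg: white round body 30 mm in diameter, 92 mm long, with a grey hexagonal cap 12 mm thick, 34 mm across flats, at each end; 116 mm in all. Both ends are alike and it may be turned about its length. Origin: centre of its underside as it lies at the start; x along its length.
- filter_center (a point): Centre of the filter, on its axis at half its length; 17 mm above the carton's floor at the start.
- carton: Shallow open cardboard carton in which the filter lies, fixed: outside 190 mm (x) by 170 mm (y) by 30 mm high, walls and floor 4 mm thick. Origin: centre of its underside.
- tray: Shallow open steel parts tray, fixed to the bench: outside 248 mm (x) by 172 mm (y), 22 mm high, walls and floor 4 mm thick (inner floor 240 by 164 mm). Origin: centre of its underside. The cover fits in only with its length along the tray's x, either way round.
- stand: Laboratory stand, fixed, to be kept clear of: steel foot 130 (x) by 58 mm, 10 mm thick; upright rod of 12 mm diameter at x = +30 mm reaching 320 mm above the bench; an empty clamp on it, 262 mm above the bench, points to +x and ends at x = 160 mm. Origin: centre of the underside of its foot.
- bottle_amber: Bystander, to be left alone: amber glass reagent bottle, standing, 44 mm diameter, 140 mm tall. Origin: centre of its underside.
- bottle_clear: Bystander, to be left alone: white plastic reagent bottle, standing, 44 mm diameter, 140 mm tall. Origin: centre of its underside.
- wash_bottle: Bystander, to be left alone: white wash bottle with a bent spout, standing, 54 mm diameter, 150 mm tall. Origin: centre of its underside.
- flask: Bystander, to be left alone: round-bottomed glass flask standing in its cork ring (handled as one thing), ring 90 mm diameter, 137 mm tall overall. Origin: centre of its underside.
- beaker: Bystander, to be left alone: glass beaker, standing, 68 mm diameter, 90 mm tall. Origin: centre of its underside.
- screwdriver: Bystander, to be left alone: screwdriver lying on the bench, 170 mm long. Origin: centre of its underside, near the middle of its length.
- screw_dish: Bystander, to be left alone: shallow white dish, 74 mm diameter, 14 mm tall, holding the cover's four screws. Origin: centre of its underside.
Mind the look-alikes: they are no part of the job. Leave any green look-alike of the filter alone.

How it is judged:
By the outcome, as a careful person would: the job done as asked, in the order asked, and still so for the second after the job is handed in, with the robot touching nothing.
It also fails if it takes over 70 s, if anything falls off the work surface, if the arm or the gripper's body presses on something with over 40 N, if the wrist force passes 120 N, or if a joint passes its speed limit or range.

## Working session

There is one attempt and no reset: what is moved stays moved. The work goes in short steps, Python scripts to look and compute and a tool call to move; the robot and the scene stay as the last step left them, time stands still between calls to the robot, and variables do not carry over. Pictures are saved under pics/ and viewed, and the job is handed in when it is done.

Besides the shell and the picture viewer there is one more tool, called in YAML: its name, and indented under it one key for each argument. drive_tool: Moves the arm, as the interface text tells. Its arguments: {"type":"object","properties":{"plan":{"type":"array","items":{"type":"object","properties":{"offset":{"type":"array","items":{"type":"number"}},"delta_rot":{"type":"array","items":{"type":"number"}},"jaw":{"type":"number"}}}},"squeeze":{"type":"number"}},"required":["plan"]}

```bash
ls; mkdir -p pics; python3 - <<'E'
from rig import *
import cv2
o=get_obs(); print(o)
for n in ["scene","top","wrist"]:
    c=calibration(n); print(n,c)
    cv2.imwrite(f"pics/{n}0.png",cv2.cvtColor(camera(n),cv2.COLOR_RGB2BGR))
E
```

```text
pics
{'time': 0.0, 'q': array([-1.37753014e+00,  5.28478702e-01,  1.43390740e+00, -2.38698513e-05,
        1.18138497e+00, -1.78488980e-01]), 'joint_velocities': array([ 0.00103693, -0.00014546,  0.00029958,  0.00011896, -0.00017013,
        0.00097463]), 'joint_torque': array([ 3.34734877e-04, -4.40042746e+01, -1.76589131e+01,  6.33282680e-02,
        5.82038693e-02, -1.65160654e-04]), 'position': array([ 0.22691606, -0.58156325,  0.22156231]), 'tool_rot': array([ 8.25608296e-01, -5.64242639e-01, -7.83602799e-04, -7.56614215e-04]), 'ft_force': array([0.28490023, 0.10981376, 0.47076776]), 'moment': array([ 0.04018194,  0.02019083, -0.02070402]), 'grip_width': 0.08684162057196568}
scene {'K': array([[350.18398279,   0.        , 256.49094421],
       [  0.        , 350.18398279, 192.17621084],
       [  0.        ,   0.        ,   1.        ]]), 'pose': array([[-0.55648863,  0.67048006, -0.49069022,  1.04687713],
       [ 0.83079782,  0.45598411, -0.31914491,  0.25409482],
       [ 0.00976664, -0.58526488, -0.81078334,  0.997515  ],
       [ 0.        ,  0.        ,  0.        ,  1.   
[... 353 characters left out ...]
       [ 3.48754217e-04, -7.39919757e-02, -9.97258776e-01,
         1.45764179e+00],
       [ 0.00000000e+00,  0.00000000e+00,  0.00000000e+00,
         1.00000000e+00]])}
wrist {'K': array([[317.96678494,   0.        , 260.08724538],
       [  0.        , 317.96678494, 189.88957646],
       [  0.        ,   0.        ,   1.        ]]), 'tool_from_camera': array([[ 9.99999538e-01, -8.35850720e-04, -4.75596725e-04,
         1.58716865e-03],
       [ 9.36872539e-04,  9.58341305e-01,  2.85623994e-01,
        -7.94115667e-02],
       [ 2.17044965e-04, -2.85624308e-01,  9.58341645e-01,
        -1.61684763e-01],
       [ 0.00000000e+00,  0.00000000e+00,  0.00000000e+00,
         1.00000000e+00]])}
```

View pics/top0.png

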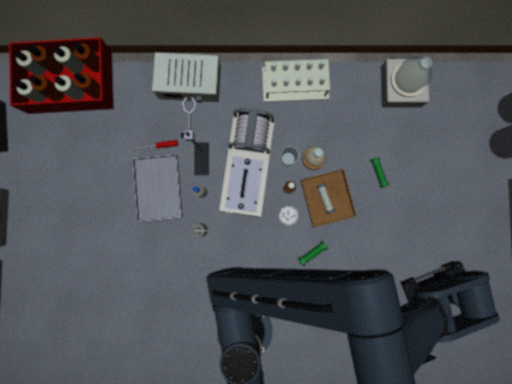

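View pics/scene0.png

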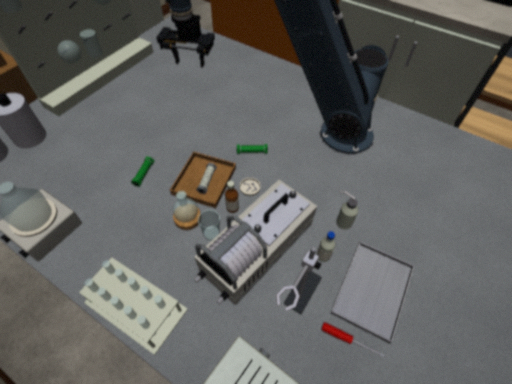

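View pics/wrist0.png

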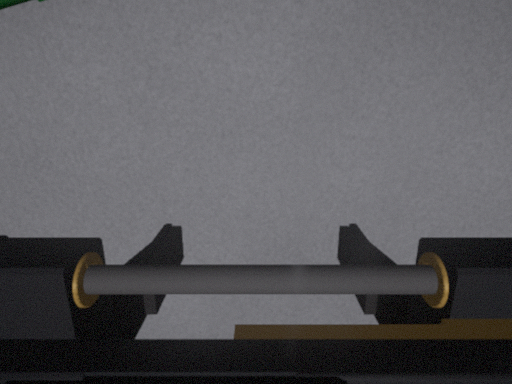

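The top view shows the pump with its cover at (245,180), the tray at (158,187), and the carton at (328,198) with the white filter at (326,198). The stand foot is at (201,158). There are green look-alikes at (380,172) and (313,253). I'll enlarge these.

```bash
cat > h.py <<'E'
import numpy as np, cv2
from scipy.spatial.transform import Rotation as R
from rig import *
def ray(n,uv,obs=None):
    c=calibration(n); K=c["K"]
    if "pose" in c: P=c["pose"]
    else:
        T=np.eye(4); T[:3,:3]=R.from_quat(obs["tool_rot"]).as_matrix(); T[:3,3]=obs["position"]; P=T@c["tool_from_camera"]
    d=np.linalg.inv(K)@np.array([uv[0],uv[1],1.0]); return P[:3,3],P[:3,:3]@d
def onz(n,uv,z,obs=None):
    o,d=ray(n,uv,obs); return o+d*(z-o[2])/d[2]
def proj(n,X,obs=None):
    c=calibration(n)
    if "pose" in c: P=c["pose"]
    else:
        T=np.eye(4); T[:3,:3]=R.from_quat(obs["tool_rot"]).as_matrix(); T[:3,3]=obs["position"]; P=T@c["tool_from_camera"]
    p=c["K"]@(P[:3,:3].T@(np.array(X)-P[:3,3])); return p[:2]/p[2]
def tri(a,b):
    (o1,d1),(o2,d2)=a,b
    A=np.stack([d1,-d2],1); s=np.linalg.lstsq(A,o2-o1,rcond=None)[0]
    p,q=o1+s[0]*d1,o2+s[1]*d2; return (p+q)/2,np.linalg.norm(p-q)
E
python3 - <<'E'
import cv2
t=cv2.imread("pics/top0.png"); cv2.imwrite("pics/topc.png",cv2.resize(t[95:270,120:360],None,fx=3.3,fy=3.3,interpolation=cv2.INTER_CUBIC))
s=cv2.imread("pics/scene0.png"); cv2.imwrite("pics/scenec.png",cv2.resize(s[140:360,165:425],None,fx=2.7,fy=2.7,interpolation=cv2.INTER_CUBIC))
E
```

```text
(no output)
```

View pics/topc.png

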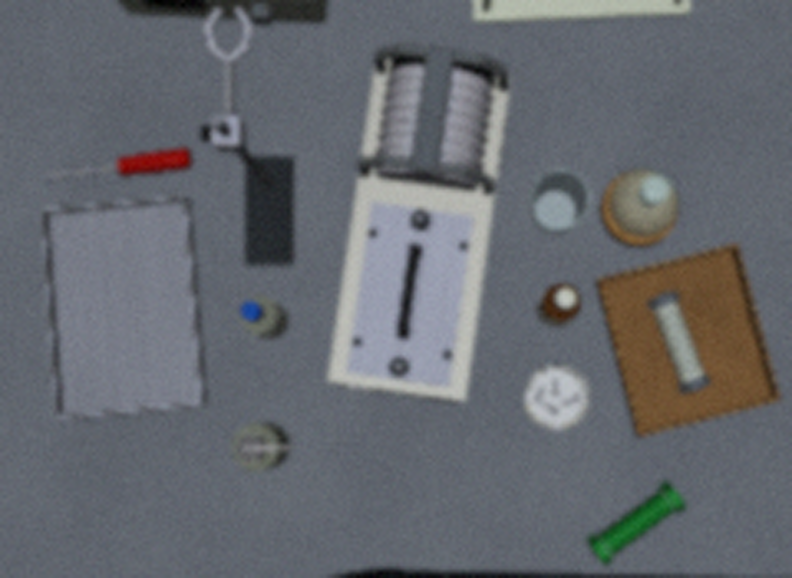

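View pics/scenec.png

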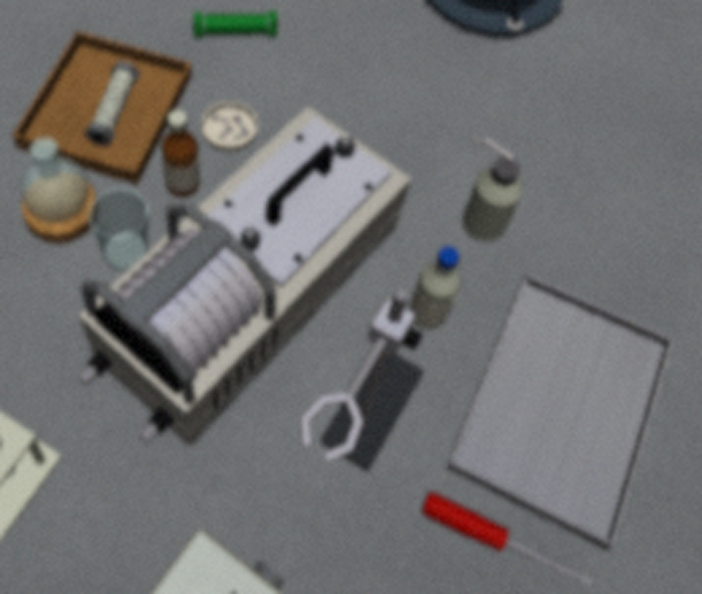

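The crop confirms three cylinder candidates. The green ones at top (380,172) and (313,253) are look-alikes. The white one with grey hex caps, in the brown carton at top (326,198), is the filter. Next I'll measure everything.

```bash
python3 - <<'E'
from h import *
t=cv2.imread("pics/top0.png"); hsv=cv2.cvtColor(t,cv2.COLOR_BGR2HSV); g=cv2.cvtColor(t,cv2.COLOR_BGR2GRAY)
def comp(m,box):
    x0,y0,x1,y1=box; z=np.zeros_like(m); z[y0:y1,x0:x1]=m[y0:y1,x0:x1]
    cs,_=cv2.findContours(z,cv2.RETR_EXTERNAL,cv2.CHAIN_APPROX_NONE); c=max(cs,key=cv2.contourArea)
    z[:]=0; cv2.drawContours(z,[c],-1,255,-1)
    return cv2.minAreaRect(c),cv2.moments(z,True)
def show(name,m,box,h):
    r,M=comp(m,box); b=cv2.boxPoints(r); W=np.array([onz("top",p,h) for p in b])[:,:2]
    e1=W[1]-W[0]; e2=W[2]-W[1]; L=e1 if np.linalg.norm(e1)>np.linalg.norm(e2) else e2
    cen=onz("top",(M['m10']/M['m00'],M['m01']/M['m00']),h)
    print(name,"px",np.round(r[0],1),"ctr",W.mean(0).round(4),"centroid",cen[:2].round(4),"size",np.linalg.norm(e1).round(3),np.linalg.norm(e2).round(3),"ang",np.degrees(np.arctan2(L[1],L[0])).round(2)%180)
for box in [(225,155,270,215)]:
    print(t[190,252],t[190,263],t[185,160],t[195,325],t[205,340],t[230,230])
show("handle",(g<70).astype(np.uint8)*255,(236,166,250,202),.176)
b=t.astype(int)
show("plate",((b[...,0]>b[...,2]+8)&(g>120)).astype(np.uint8)*255,(225,150,272,214),.128)
show("carton",cv2.inRange(hsv,(5,60,40),(20,255,255)),(297,165,362,230),.03)
show("filterwhite",((g>120)&(hsv[...,1]<80)).astype(np.uint8)*255,(312,180,340,215),.035)
for nm,uvs,h in [("tray",[(133.5,158),(177,155),(182,218),(138,221)],.022),("deckline",[(228,172),(220,210),(261,215),(269,170)],.12)]:
    print(nm,[onz("top",p,h)[:2].round(3) for p in uvs])
for nm,u,v,h in [("bushA front",241.2,206,.142),("bushB",247.3,161.5,.142),("wash",199,230,.12),("clear",198,190,.12),("amber",290,187,.12),("flask",314,157,.07),("beaker",289,158,.0),("clampjoint",188,134.5,.262),("clampend",189,98,.262),("footTop",201.5,158.5,.01)]:
    print(nm,onz("top",(u,v),h)[:2].round(3))
E
```

```text
[174 157 151] [178 184 181] [130 120 116] [148 154 148] [ 50  81 111] [107  96  92]
handle px [243.4 183. ] ctr [ 0.5458 -0.003 ] centroid [ 0.5445 -0.0027] size 0.092 0.009 ang 172.5
plate px [243.8 183.8] ctr [ 0.5483 -0.0025] centroid [ 0.5459 -0.0022] size 0.189 0.112 ang 172.1
carton px [328.1 197.6] ctr [ 0.5055 -0.3213] centroid [ 0.505 -0.321] size 0.172 0.189 ang 13.650000000000006
filterwhite px [325.7 198.3] ctr [ 0.5022 -0.3115] centroid [ 0.502  -0.3114] size 0.022 0.09 ang 19.53
tray [array([0.659, 0.43 ]), array([0.671, 0.261]), array([0.427, 0.238]), array([0.415, 0.406])]
deckline [array([0.591, 0.055]), array([0.454, 0.083]), array([ 0.437, -0.064]), array([ 0.599, -0.093])]
bushA front [0.468 0.006]
bushB [ 0.626 -0.015]
wash [0.383 0.157]
clear [0.526 0.162]
amber [ 0.537 -0.168]
flask [ 0.655 -0.263]
beaker [ 0.663 -0.175]
clampjoint [0.695 0.174]
clampend [0.816 0.172]
footTop [0.659 0.168]
```

```bash
cat >> h.py <<'E'
def goto(p,yaw,o=None):
    """tool down, tool-x at yaw deg; prints offset cm, delta_rot deg"""
    o=o or get_obs(); R0=R.from_quat(o["tool_rot"])
    a=np.radians(yaw); x=np.array([np.cos(a),np.sin(a),0]); z=np.array([0,0,-1.]); Rt=R.from_matrix(np.stack([x,np.cross(z,x),z],1))
    off=R0.inv().apply(np.array(p)-o["position"])*100
    rv=(R0.inv()*Rt).as_rotvec(degrees=True)
    xx=R0.as_matrix()[:,0]
    print("t",round(o["time"],2),"pos",o["position"].round(4),"yaw",np.degrees(np.arctan2(xx[1],xx[0])).round(2),"F",o["ft_force"].round(1),"M",o["moment"].round(2),"w",round(o["grip_width"],4),"q",o["q"].round(2))
    print("-> offset",off.round(2),"rot",rv.round(2))
E
python3 - <<'E'
from h import *
goto([.546,-.003,.27],-97.7)
E
```

```text
t 0.15 pos [ 0.227  -0.5817  0.2218] yaw -68.7 F [ 0.2  0.3 -0.3] M [0.   0.03 0.  ] w 0.0868 q [-1.38  0.53  1.43 -0.    1.18 -0.18]
-> offset [-42.34 -50.75  -4.74] rot [1.0e-02 9.0e-02 2.9e+01]
```

drive_tool:
  plan:
    - {"offset":[-4,-5,-0.5],"delta_rot":[0,0,4],"jaw":4.0}
    - {"offset":[-42.3,-50.7,-4.7],"delta_rot":[0,0,29],"jaw":4.0}
    - {"offset":[-42.3,-50.7,-4.7],"delta_rot":[0,0,29],"jaw":4.0}
    - {"offset":[-42.3,-50.7,-4.7],"delta_rot":[0,0,29],"jaw":4.0}
    - {"offset":[-42.3,-50.7,-4.7],"delta_rot":[0,0,29],"jaw":4.0}
    - {"offset":[-42.3,-50.7,-4.7],"delta_rot":[0,0,29],"jaw":4.0}
    - {"offset":[-42.3,-50.7,-4.7],"delta_rot":[0,0,29],"jaw":4.0}
    - {"offset":[-42.3,-50.7,-4.7],"delta_rot":[0,0,29],"jaw":4.0}

```text
time: 0.82
position: [0.3882, -0.2896, 0.2464]
tool_rot: [-0.658, 0.753, 0.0, 0.0]
ft_force: [0.3, -0.9, 1.0]
grip_width: 0.0435
```

```bash
python3 - <<'E'
from h import *
goto([.546,-.003,.27],-97.7)
E
```

```text
t 0.82 pos [ 0.3882 -0.2896  0.2464] yaw -97.73 F [ 0.3 -0.9  1. ] M [-0.   -0.02 -0.03] w 0.0435 q [-0.87  0.31  1.75  0.    1.09  0.83]
-> offset [-30.53 -11.78  -2.36] rot [ 0.01  0.02 -0.03]
```

drive_tool:
  plan:
    - {"offset":[-30.2,-11.3,-2.1],"delta_rot":[0,0,0],"jaw":4.0}
    - {"offset":[-30.2,-11.3,-2.1],"delta_rot":[0,0,0],"jaw":4.0}
    - {"offset":[-30.2,-11.3,-2.1],"delta_rot":[0,0,0],"jaw":4.0}
    - {"offset":[-30.2,-11.3,-2.1],"delta_rot":[0,0,0],"jaw":4.0}
    - {"offset":[-30.2,-11.3,-2.1],"delta_rot":[0,0,0],"jaw":4.0}
    - {"offset":[-30.2,-11.3,-2.1],"delta_rot":[0,0,0],"jaw":4.0}
    - {"offset":[-30.2,-11.3,-2.1],"delta_rot":[0,0,0],"jaw":4.0}
    - {"offset":[-30.2,-11.3,-2.1],"delta_rot":[0,0,0],"jaw":4.0}

```text
time: 1.48
position: [0.5411, -0.0044, 0.2675]
tool_rot: [-0.659, 0.752, 0.0, 0.0]
ft_force: [-0.0, -1.2, -0.4]
grip_width: 0.0399
```

```bash
python3 - <<'E'
from h import *
goto([.546,-.003,.27],-97.7)
o=get_obs()
cv2.imwrite("pics/w1.png",cv2.cvtColor(camera("wrist"),cv2.COLOR_RGB2BGR))
goto([.546,-.003,.27],-97.7)
E
```

```text
t 1.48 pos [ 0.5411 -0.0044  0.2675] yaw -97.6 F [-0.  -1.2 -0.4] M [ 0.   -0.02  0.02] w 0.0399 q [-0.22  0.36  1.59  0.    1.19  1.49]
-> offset [-0.2  -0.47 -0.25] rot [-0.02  0.04  0.1 ]
t 1.53 pos [ 5.437e-01 -4.000e-04  2.680e-01] yaw -97.44 F [2.5 1.7 0.6] M [ 0.13 -0.13  0.05] w 0.04 q [-0.21  0.36  1.59  0.01  1.19  1.49]
-> offset [ 0.22 -0.27 -0.2 ] rot [-0.23  0.28  0.26]
```

View pics/w1.png

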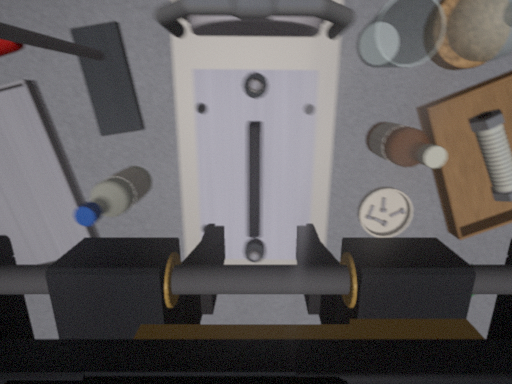

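The wrist view shows the handle bar at (254,123)–(254,237), with the bushings at (255,85) and (255,250). The arm was still settling, so I'll take it again at rest.

```bash
python3 - <<'E'
from h import *
o=get_obs()
im=cv2.cvtColor(camera("wrist"),cv2.COLOR_RGB2BGR)
o2=get_obs(); print(o["position"].round(4),o2["position"].round(4))
cv2.imwrite("pics/w2.png",im)
im=cv2.cvtColor(camera("wrist"),cv2.COLOR_RGB2BGR)
o=o2
cv2.imwrite("pics/w3.png",im)
g=cv2.cvtColor(im,cv2.COLOR_BGR2GRAY)
m=np.zeros_like(g); m[110:222,235:275]=(g[110:222,235:275]<80)*255
cs,_=cv2.findContours(m,cv2.RETR_EXTERNAL,cv2.CHAIN_APPROX_NONE); c=max(cs,key=cv2.contourArea)
r=cv2.boundingRect(c); print("bar rect",r)
# per-row mid
for z in [.173]:
    P=[]
    for v in range(r[1]+4,215,4):
        u=np.where(m[v])[0]; P.append(onz("wrist",(u.mean(),v),z,o)[:2])
    P=np.array(P); vx,vy,x0,y0=cv2.fitLine(P.astype(np.float32),cv2.DIST_L2,0,.01,.01).ravel()
    print("bar line dir",np.degrees(np.arctan2(vy,vx)),"pt",x0,y0,"y at x=.546:",y0+vy/vx*(.546-x0))
# plate: lavender mask edges
b=im.astype(int)
lm=((b[...,0]>b[...,2]+8)&(g>110)).astype(np.uint8)*255; lm[225:]=0
cs,_=cv2.findContours(lm,cv2.RETR_EXTERNAL,cv2.CHAIN_APPROX_NONE); c=max(cs,key=cv2.contourArea)
print(cv2.boundingRect(c))
L=[];Rr=[]
for v in range(80,220,5):
    u=np.where(lm[v,180:330])[0]+180
    L.append(onz("wrist",(u.min(),v),.128,o)[:2]);Rr.append(onz("wrist",(u.max()+1,v),.128,o)[:2])
for A in (L,Rr):
    vx,vy,x0,y0=cv2.fitLine(np.array(A).astype(np.float32),cv2.DIST_HUBER,0,.01,.01).ravel(); print("edge",np.degrees(np.arctan2(vy,vx)),"y@.546",y0+vy/vx*(.546-x0))
for nm,uv,z in [("bar far end",(254,r[1]),.173),("plate far edge",(255,cv2.boundingRect(c)[1]),.128)]:
    print(nm,onz("wrist",uv,z,o).round(4))
E
python3 -c "
import cv2;i=cv2.imread('pics/w3.png')[40:290,150:360];cv2.imwrite('pics/w3c.png',cv2.resize(i,None,fx=2.4,fy=2.4,interpolation=2))"
```

```text
[ 5.437e-01 -4.000e-04  2.680e-01] [ 0.542  -0.0034  0.2676]
bar rect (252, 124, 14, 98)
bar line dir -8.433641 pt 0.56243336 -0.0052705114 y at x=.546: -0.0028339839
(272, 82, 15, 17)
edge -7.23704 y@.546 0.0501249
edge -0.025445135 y@.546 -0.050447695
bar far end [ 0.6004 -0.0068  0.173 ]
plate far edge [ 0.6334 -0.0113  0.128 ]
```

View pics/w3c.png

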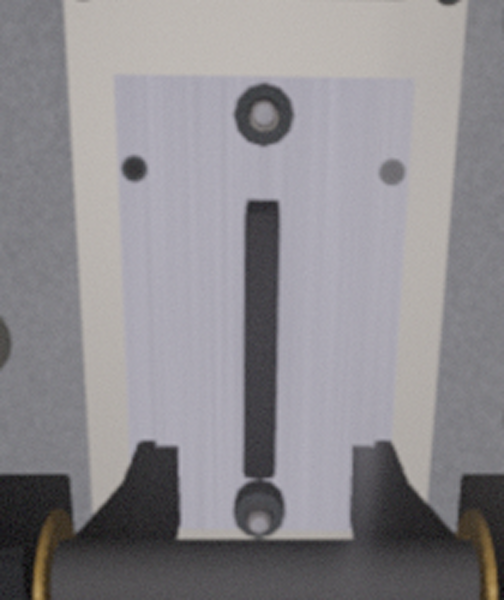

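```bash
python3 - <<'E'
from h import *
o=get_obs(); print(o["position"].round(4))
o["position"]=np.array([0.542,-.0034,.2676])if 0 else o["position"]
px=lambda x,y:(150+x/2.4,40+y/2.4)
a=onz("wrist",px(262,201),.173,o);b=onz("wrist",px(259.5,476),.173,o)
ang=lambda a,b:np.degrees(np.arctan2(*(a-b)[1::-1]))
print("bar",a.round(4),b.round(4),(a+b)[:2]/2,np.linalg.norm(a-b),ang(a,b))
for z in (.142,.150):
    a=onz("wrist",px(263.5,113),z,o);b=onz("wrist",px(259.,516),z,o)
    print("bush",(a+b)[:2]/2,np.linalg.norm(a-b),ang(a,b))
L=[onz("wrist",px(*p),.128,o) for p in [(114,75),(414,79),(391,440),(129,440)]]
print("plate L,R dirs",ang(L[0],L[3]),ang(L[1],L[2]),"width",np.linalg.norm(L[0]-L[1]),"far mid",(L[0]+L[1])[:2]/2, "far dir",ang(L[0],L[1])-90)
goto([.546,-.003,.27],-97.7)
E
```

```text
[ 0.5407 -0.0054  0.2672]
bar [ 0.5985 -0.0131  0.173 ] [0.5005 0.0008 0.173 ] [ 0.54952232 -0.00615932] 0.09903089553808198 -8.066340864206255
bush [ 0.54724344 -0.00587245] 0.1602343927426463 -8.176247877393708
bush [ 0.54927208 -0.00617312] 0.15576544195422748 -8.176247877393708
plate L,R dirs -8.203500655580308 -8.157578482608928 width 0.11114416252006623 far mid [ 0.6394211  -0.01917676] far dir -8.206610507160718
t 1.63 pos [ 0.5407 -0.0054  0.2672] yaw -97.44 F [ 0.6 -0.1 -0.4] M [-0.    0.    0.02] w 0.0399 q [-0.22  0.36  1.59 -0.    1.19  1.48]
-> offset [-0.3  -0.49 -0.28] rot [ 0.   -0.01  0.26]
```

drive_tool:
  plan:
    - {"offset":[-0.2,-0.6,0.5],"delta_rot":[0,0,0.5],"jaw":4.0}
    - {"offset":[-0.2,-0.6,1.5],"delta_rot":[0,0,0.5],"jaw":4.0}
    - {"offset":[-0.2,-0.6,1.5],"delta_rot":[0,0,0.5],"jaw":4.0}
    - {"offset":[-0.2,-0.6,1.5],"delta_rot":[0,0,0.5],"jaw":4.0}
    - {"offset":[-0.2,-0.6,1.5],"delta_rot":[0,0,0.5],"jaw":4.0}
    - {"offset":[-0.2,-0.6,1.5],"delta_rot":[0,0,0.5],"jaw":4.0}
    - {"offset":[-0.2,-0.6,1.5],"delta_rot":[0,0,0.5],"jaw":4.0}
    - {"offset":[-0.2,-0.6,1.5],"delta_rot":[0,0,0.5],"jaw":4.0}

```text
time: 2.3
position: [0.5465, -0.0066, 0.2526]
tool_rot: [-0.655, 0.756, -0.0, 0.0]
ft_force: [-0.4, -0.3, -0.4]
grip_width: 0.0403
```

```bash
cat >> h.py <<'E'
def shot(n,name,crop=None,f=1):
    o=get_obs(); im=cv2.cvtColor(camera(n),cv2.COLOR_RGB2BGR); o2=get_obs()
    cv2.imwrite(f"pics/{name}_full.png",im); np.savez(f"pics/{name}.npz",p=o["position"],q=o["tool_rot"])
    if n=="wrist": print("moved",((o2["position"]-o["position"])*1e3).round(2),"mm")
    if crop: x0,y0,x1,y1=crop; im=cv2.resize(im[y0:y1,x0:x1],None,fx=f,fy=f,interpolation=cv2.INTER_CUBIC)
    cv2.imwrite(f"pics/{name}.png",im)
def pose(name):
    d=np.load(f"pics/{name}.npz"); return {"position":d["p"],"tool_rot":d["q"]}
E
python3 - <<'E'
from h import *
shot("wrist","w4",(150,20,370,310),2)
goto([.548,-.004,.25],-98)
E
```

```text
moved [-0.01  0.12 -0.02] mm
t 2.35 pos [ 0.5465 -0.0065  0.2526] yaw -98.22 F [ 0.2 -0.6  0.2] M [0.05 0.04 0.05] w 0.0401 q [-0.22  0.39  1.6   0.    1.16  1.5 ]
-> offset [-0.27 -0.11  0.26] rot [-0.03 -0.   -0.22]
```

View pics/w4.png

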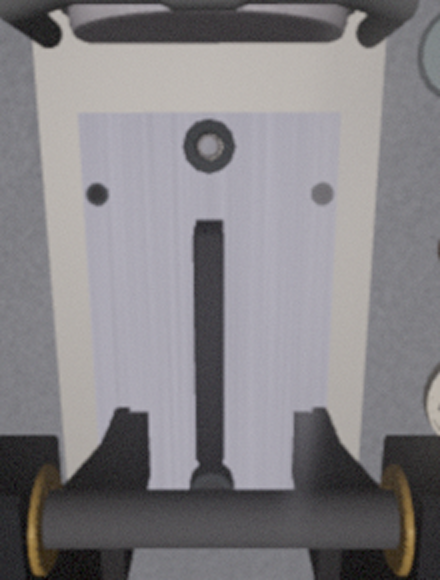

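```bash
python3 - <<'E'
from h import *
o=pose("w4"); im=cv2.imread("pics/w4_full.png"); g=cv2.cvtColor(im,cv2.COLOR_BGR2GRAY)
px=lambda x,y:(150+x/2,20+y/2)
W=lambda x,y,z:onz("wrist",px(x,y),z,o)[:2]
P=[]
for v in range(142,245,3):
    u=np.where(g[v,235:275]<95)[0]+235; w=u.min(),u.max()+1
    P.append(W((sum(w)/2-.5-150)*2,(v-20)*2,.173))
vx,vy,x0,y0=cv2.fitLine(np.array(P).astype(np.float32),cv2.DIST_HUBER,0,.01,.01).ravel(); s=vy/vx
print("bar ang",np.degrees(np.arctan(s)),"y at .5463",y0+s*(.5463-x0))
e=W(208,234,.173); c=e-.049*np.array([vx,vy])*np.sign(vx); print("far end",e,"centre",c)
d=W(208,146,.150); print("dowelB .15",d, "ctr",d-.08*np.array([vx,vy])*np.sign(vx)); d=W(209,145,.142); print(".142",d-.08*np.array([vx,vy])*np.sign(vx))
a,b=W(79,113,.128),W(341,113,.128); print("plate far",a,b,np.linalg.norm(a-b),np.degrees(np.arctan2(*(a-b)[::-1]))-90,"ctr",(a+b)/2-.094*np.array([vx,vy])*np.sign(vx))
E
```

```text
bar ang -8.213937 y at .5463 -0.0027576843
far end [ 0.59632105 -0.01006451] centre [ 0.54782371 -0.00306389]
dowelB .15 [ 0.62793599 -0.01441424] ctr [ 0.54875667 -0.00298467]
.142 [ 0.54915835 -0.00331052]
plate far [0.64928683 0.03818019] [ 0.63325835 -0.07193714] 0.1112777583361566 -8.281708601537758 ctr [ 0.54823689 -0.00344872]
```

drive_tool:
  plan:
    - {"offset":[-0.35,-0.1,2.0],"delta_rot":[0,0,0],"jaw":4.0}
    - {"offset":[-0.35,-0.1,4.5],"delta_rot":[0,0,0],"jaw":4.0}
    - {"offset":[-0.35,-0.1,7.0],"delta_rot":[0,0,0],"jaw":4.0}
    - {"offset":[-0.35,-0.1,9.0],"delta_rot":[0,0,0],"jaw":4.0}
    - {"offset":[-0.35,-0.1,10.0],"delta_rot":[0,0,0],"jaw":4.0}
    - {"offset":[-0.35,-0.1,10.3],"delta_rot":[0,0,0],"jaw":4.0}
    - {"offset":[-0.35,-0.1,10.3],"delta_rot":[0,0,0],"jaw":4.0}
    - {"offset":[-0.35,-0.1,10.3],"delta_rot":[0,0,0],"jaw":4.0}

```text
time: 3.02
position: [0.5488, -0.0032, 0.1503]
tool_rot: [-0.655, 0.756, -0.001, 0.001]
ft_force: [0.6, -0.6, -0.3]
grip_width: 0.0398
```

```bash
python3 - <<'E'
from h import *
shot("wrist","w5")
goto([.548,-.0032,.149],-98.2)
E
```

```text
moved [ 0.19 -0.03  0.33] mm
t 3.07 pos [ 0.549  -0.0032  0.1506] yaw -98.2 F [-0.8 -0.2  0.6] M [0.06 0.01 0.03] w 0.04 q [-0.21  0.52  1.7   0.    0.92  1.5 ]
-> offset [0.02 0.1  0.16] rot [-0.16 -0.01  0.  ]
```

View pics/w5.png

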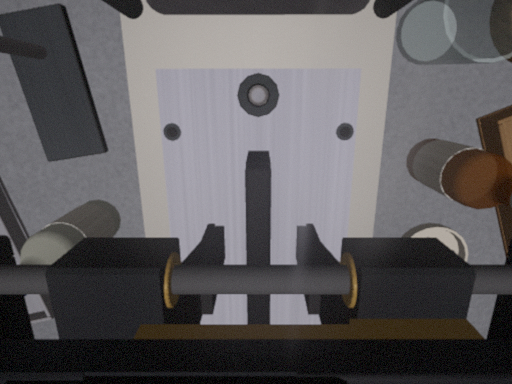

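```bash
python3 - <<'E'
from h import *
im=cv2.imread("pics/w5_full.png"); cv2.imwrite("pics/w5c.png",cv2.resize(im[140:330,180:340],None,fx=3.1,fy=3.1,interpolation=2))
o=pose("w5")
for zz in(0,-.019): 
  for xx in (-.02,0,.02):
    T=R.from_quat(o["tool_rot"]).apply([xx,0,zz])+o["position"]; print(zz,xx,proj("wrist",T,o))
E
```

```text
0 -0.02 [222.85186273 244.5301473 ]
0 0 [258.61435957 244.5008945 ]
0 0.02 [294.37958339 244.47163948]
-0.019 -0.02 [218.60136658 261.5771412 ]
-0.019 0 [258.44351101 261.54527527]
-0.019 0.02 [298.2890401  261.51340663]
```

View pics/w5c.png

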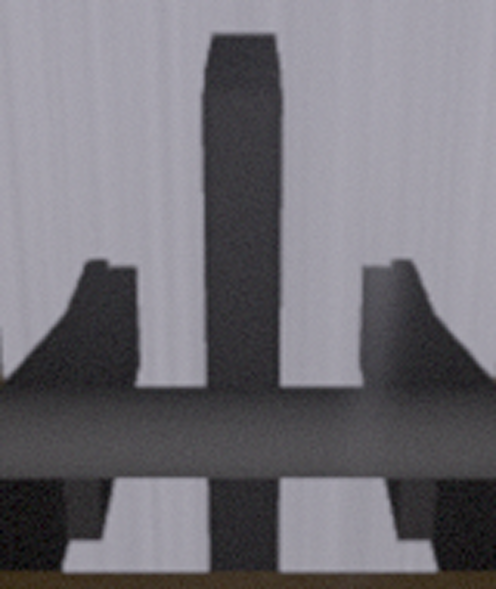

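drive_tool:
  plan:
    - {"offset":[-0.1,0.1,0.15],"delta_rot":[0,0,0],"jaw":3.5}
    - {"offset":[-0.1,0.1,0.15],"delta_rot":[0,0,0],"jaw":2.5}
    - {"offset":[-0.1,0.1,0.15],"delta_rot":[0,0,0],"jaw":1.8}
    - {"offset":[-0.1,0.1,0.15],"delta_rot":[0,0,0],"jaw":1.5}
    - {"offset":[-0.1,0.1,0.15],"delta_rot":[0,0,0],"jaw":1.3}
    - {"offset":[-0.1,0.1,0.15],"delta_rot":[0,0,0],"jaw":1.0}
    - {"offset":[-0.1,0.1,0.15],"delta_rot":[0,0,0],"jaw":1.0}
    - {"offset":[-0.1,0.1,0.15],"delta_rot":[0,0,0],"jaw":1.0}
  squeeze: 15

```text
time: 3.73
position: [0.5471, -0.0019, 0.1479]
tool_rot: [-0.655, 0.756, -0.0, 0.0]
ft_force: [-0.8, 0.5, 1.1]
grip_width: 0.0115
```

```bash
python3 - <<'E'
from h import *
goto([.548,-.0032,.149],-98.2)
E
```

```text
t 3.73 pos [ 0.5471 -0.0019  0.1479] yaw -98.2 F [-0.8  0.5  1.1] M [ 0.03 -0.05  0.05] w 0.0115 q [-0.21  0.53  1.7   0.    0.91  1.51]
-> offset [ 0.12 -0.11 -0.11] rot [-0.01  0.    0.  ]
```

drive_tool:
  plan:
    - {"offset":[0,0,0],"delta_rot":[0,0,0],"jaw":0.8}
    - {"offset":[0,0,0],"delta_rot":[0,0,0],"jaw":0.8}
    - {"offset":[0,0,0],"delta_rot":[0,0,0],"jaw":0.8}
    - {"offset":[0,0,-0.2],"delta_rot":[0,0,0],"jaw":0.8}
    - {"offset":[0,0,-0.4],"delta_rot":[0,0,0],"jaw":0.8}
    - {"offset":[0,0,-0.7],"delta_rot":[0,0,0],"jaw":0.8}
    - {"offset":[0,0,-1.0],"delta_rot":[0,0,0],"jaw":0.8}
    - {"offset":[0,0,-1.0],"delta_rot":[0,0,0],"jaw":0.8}
  squeeze: 40

```text
time: 4.4
position: [0.547, -0.0018, 0.1582]
tool_rot: [-0.655, 0.756, -0.0, 0.0]
ft_force: [1.1, -0.3, -3.2]
grip_width: 0.0117
```

```bash
python3 - <<'E'
from h import *
goto([.548,-.0032,.149],-98.2)
shot("wrist","w6")
E
```

```text
t 4.4 pos [ 0.547  -0.0018  0.1582] yaw -98.19 F [ 1.1 -0.3 -3.2] M [ 0.01 -0.06 -0.05] w 0.0117 q [-0.21  0.51  1.69 -0.    0.94  1.51]
-> offset [ 0.12 -0.11  0.92] rot [-0.   -0.    0.01]
moved [-0.08  0.01 -0.18] mm
```

View pics/w6.png

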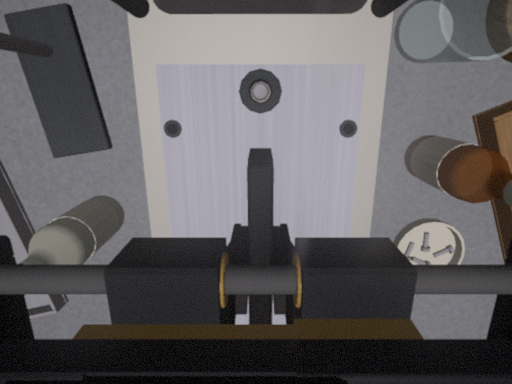

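drive_tool:
  plan:
    - {"offset":[0,0,-0.5],"delta_rot":[0,0,0],"jaw":0.8}
    - {"offset":[0,0,-1.2],"delta_rot":[0,0,0],"jaw":0.8}
    - {"offset":[0,0,-2.0],"delta_rot":[0,0,0],"jaw":0.8}
    - {"offset":[0,0,-3.0],"delta_rot":[0,0,0],"jaw":0.8}
    - {"offset":[0,0,-4.2],"delta_rot":[0,0,0],"jaw":0.8}
    - {"offset":[0,0,-5.6],"delta_rot":[0,0,0],"jaw":0.8}
    - {"offset":[0,0,-7.0],"delta_rot":[0,0,0],"jaw":0.8}
    - {"offset":[0,0,-7.7],"delta_rot":[0,0,0],"jaw":0.8}

```text
time: 5.12
position: [0.548, -0.002, 0.2376]
tool_rot: [-0.655, 0.756, -0.002, 0.001]
ft_force: [0.3, -0.4, -4.7]
grip_width: 0.0112
```

```bash
python3 - <<'E'
from h import *
goto([.500,.165,.235],-92)
goto([.543,.334,.235],-84.5)
shot("wrist","w7")
E
```

```text
t 5.12 pos [ 0.548  -0.002   0.2376] yaw -98.19 F [ 0.3 -0.4 -4.7] M [ 0.   -0.05 -0.05] w 0.0112 q [-0.21  0.4   1.61 -0.    1.12  1.51]
-> offset [-15.85   7.13   0.23] rot [-0.23 -0.03 -6.19]
t 5.12 pos [ 0.548  -0.002   0.2376] yaw -98.19 F [ 0.3 -0.4 -4.7] M [ 0.   -0.05 -0.05] w 0.0112 q [-0.21  0.4   1.61 -0.    1.12  1.51]
-> offset [-33.19   5.29   0.23] rot [ -0.22  -0.04 -13.69]
moved [ 0.57 -0.07  0.72] mm
```

View pics/w7.png

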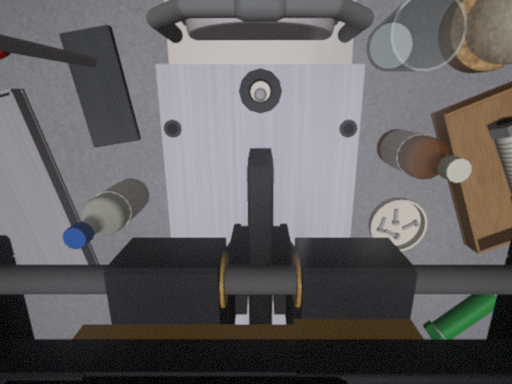

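drive_tool:
  plan:
    - {"offset":[-1.5,0.7,0],"delta_rot":[0,0,-0.5],"jaw":0.8}
    - {"offset":[-4,2,0],"delta_rot":[0,0,-1],"jaw":0.8}
    - {"offset":[-7,4,0],"delta_rot":[0,0,-2],"jaw":0.8}
    - {"offset":[-10,5.5,0],"delta_rot":[0,0,-3.5],"jaw":0.8}
    - {"offset":[-13,6.5,0],"delta_rot":[0,0,-5],"jaw":0.8}
    - {"offset":[-16,7.1,0],"delta_rot":[0,0,-6.5],"jaw":0.8}
    - {"offset":[-19,7,0],"delta_rot":[0,0,-8],"jaw":0.8}
    - {"offset":[-22,6.6,0],"delta_rot":[0,0,-9.5],"jaw":0.8}

```text
time: 5.83
position: [0.5113, 0.2268, 0.2347]
tool_rot: [0.716, -0.698, -0.001, 0.001]
ft_force: [0.6, -1.2, -5.5]
grip_width: 0.011
```

```bash
python3 - <<'E'
from h import *
goto([.543,.334,.235],-84.5)
E
```

```text
t 5.83 pos [0.5113 0.2268 0.2347] yaw -88.58 F [ 0.6 -1.2 -5.5] M [-0.01 -0.08  0.02] w 0.011 q [0.22 0.43 1.58 0.   1.13 1.76]
-> offset [-10.64  -3.44  -0.04] rot [ 0.13 -0.02 -4.08]
```

drive_tool:
  plan:
    - {"offset":[-2.5,-0.7,0],"delta_rot":[0,0,-1],"jaw":0.8}
    - {"offset":[-5,-1.5,0],"delta_rot":[0,0,-2],"jaw":0.8}
    - {"offset":[-7.5,-2.3,0],"delta_rot":[0,0,-3],"jaw":0.8}
    - {"offset":[-9.3,-2.9,0],"delta_rot":[0,0,-4],"jaw":0.8}
    - {"offset":[-10,-3.1,0],"delta_rot":[0,0,-4],"jaw":0.8}
    - {"offset":[-10.2,-3.2,0],"delta_rot":[0,0,-4],"jaw":0.8}
    - {"offset":[-10.2,-3.2,0],"delta_rot":[0,0,-4],"jaw":0.8}
    - {"offset":[-10.2,-3.2,0],"delta_rot":[0,0,-4],"jaw":0.8}

```text
time: 6.5
position: [0.5421, 0.3267, 0.2344]
tool_rot: [0.739, -0.674, -0.0, 0.001]
ft_force: [0.4, 0.2, -6.0]
grip_width: 0.0116
```

```bash
python3 - <<'E'
from h import *
shot("wrist","w8"); goto([.543,.334,.235],-84.5)
shot("top","t8",(110,120,290,250),4)
E
```

```text
moved [ 0.15 -0.14  0.19] mm
t 6.55 pos [0.5422 0.3266 0.2346] yaw -84.77 F [-0.6 -0.1 -4.9] M [-0.03 -0.01 -0.01] w 0.0116 q [ 0.37  0.53  1.4  -0.    1.22  1.85]
-> offset [-0.73 -0.14 -0.04] rot [ 0.09 -0.06 -0.27]
```

View pics/w8.png

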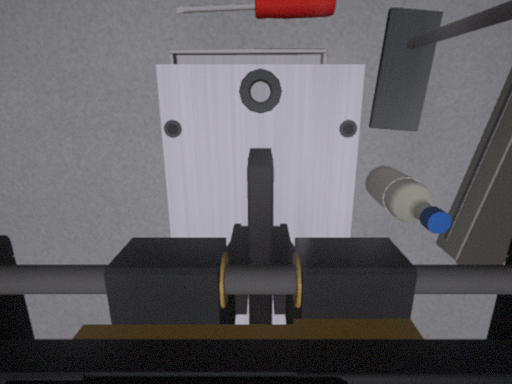

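View pics/t8.png

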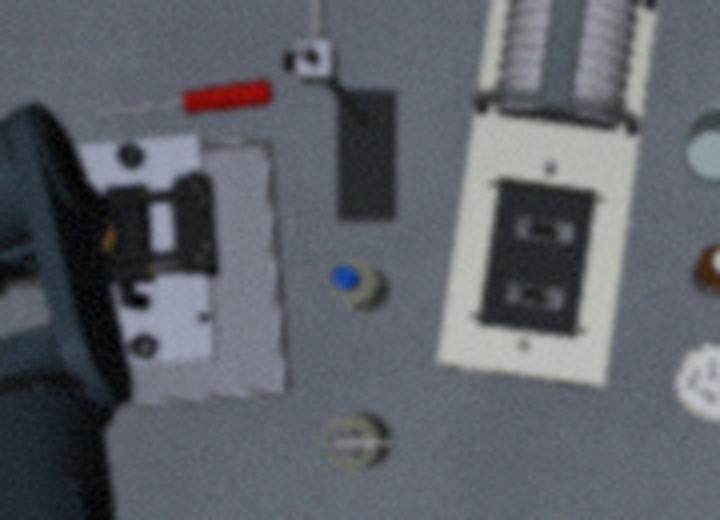

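```bash
python3 - <<'E'
from h import *
o=pose("w8")
a,b=onz("wrist",(173.5,50.5),.022,o)[:2],onz("wrist",(326.5,49),.022,o)[:2]
print(a,b,np.linalg.norm(a-b)); n=np.degrees(np.arctan2(*(a-b)[::-1]))-90; print("tray ang",n)
d=np.array([np.cos(np.radians(5.5)),np.sin(np.radians(5.5))]); print("ctr",(a+b)/2-.124*d)
im=cv2.imread("pics/top0.png"); cv2.imwrite("pics/trayc.png",cv2.resize(im[145:232,125:190],None,fx=6.5,fy=6.5,interpolation=2))
cv2.imwrite("pics/w8c.png",cv2.resize(cv2.imread("pics/w8_full.png")[30:150,140:360],None,fx=3.5,fy=3.5,interpolation=2))
E
```

```text
[0.65894082 0.43028823] [0.67551613 0.26519494] 0.16592328303759996
tray ang 5.7332636365898395
ctr [0.54379935 0.33585671]
```

View pics/trayc.png

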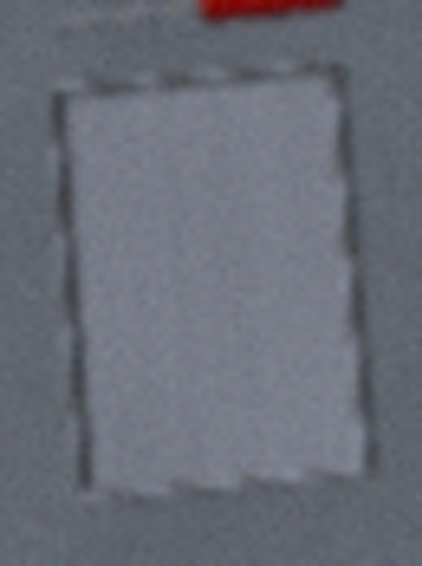

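View pics/w8c.png

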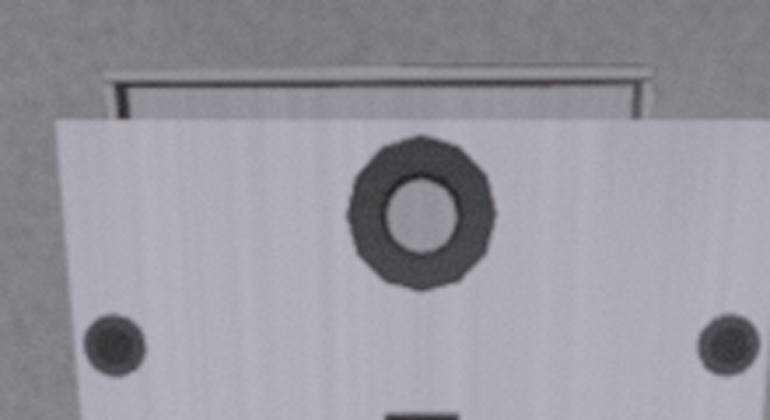

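drive_tool:
  plan:
    - {"offset":[-0.9,-0.1,1.5],"delta_rot":[0,0,-0.3],"jaw":0.8}
    - {"offset":[-0.9,-0.1,4.5],"delta_rot":[0,0,-0.3],"jaw":0.8}
    - {"offset":[-0.9,-0.1,8],"delta_rot":[0,0,-0.3],"jaw":0.8}
    - {"offset":[-0.9,-0.1,11.5],"delta_rot":[0,0,-0.3],"jaw":0.8}
    - {"offset":[-0.9,-0.1,14.5],"delta_rot":[0,0,-0.3],"jaw":0.8}
    - {"offset":[-0.9,-0.1,17],"delta_rot":[0,0,-0.3],"jaw":0.8}
    - {"offset":[-0.9,-0.1,18.5],"delta_rot":[0,0,-0.3],"jaw":0.8}
    - {"offset":[-0.9,-0.1,18.5],"delta_rot":[0,0,-0.3],"jaw":0.8}

```text
time: 7.27
position: [0.5402, 0.3348, 0.046]
tool_rot: [0.74, -0.672, -0.002, 0.004]
ft_force: [-1.1, -0.7, -4.3]
grip_width: 0.0114
```

```bash
python3 - <<'E'
from h import *
shot("wrist","w9"); goto([.543,.336,.033],-84.5)
E
```

```text
moved [1.39 0.76 2.11] mm
t 7.32 pos [0.5416 0.3356 0.0481] yaw -84.47 F [-1.  -0.4 -4.4] M [0.05 0.02 0.01] w 0.0117 q [ 0.38  0.77  1.52 -0.    0.86  1.85]
-> offset [-0.03 -0.15  1.51] rot [ 0.27 -0.08  0.03]
```

View pics/w9.png

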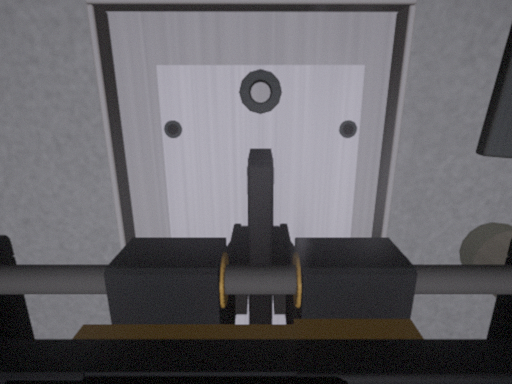

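```bash
python3 - <<'E'
from h import *
im=cv2.imread("pics/w9_full.png"); cv2.imwrite("pics/w9c.png",cv2.resize(im[0:240,80:430],None,fx=2.2,fy=2.2,interpolation=2))
o=pose("w9"); print(o["position"])
u=lambda p,z:onz("wrist",p,z,o)[:2]
Rm=R.from_quat(o["tool_rot"])
def tl(p,z): return Rm.inv().apply(onz("wrist",p,z,o)-o["position"])[:2]*1e3
print("tray corners tool mm",tl((92,6),.022),tl((412,5),.022)," plate far",tl((157.5,66),.046+.019-.040),tl((364.5,66),.046+.019-.040))
E
```

```text
[0.54023341 0.33481111 0.04601722]
tray corners tool mm [ -85.51690721 -123.98431418] [  79.83496638 -124.38720193]  plate far [-53.58198457 -94.76883024] [ 57.14801699 -94.68785863]
```

View pics/w9c.png

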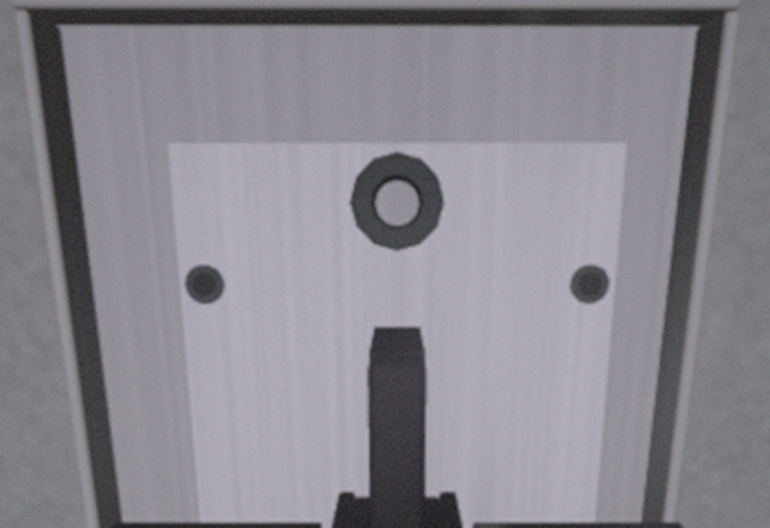

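drive_tool:
  plan:
    - {"offset":[-0.2,0.1,0.1],"delta_rot":[0,0,0],"jaw":0.8}
    - {"offset":[-0.4,0.1,0.3],"delta_rot":[0,0,0],"jaw":0.8}
    - {"offset":[-0.4,0.1,0.6],"delta_rot":[0,0,0],"jaw":0.8}
    - {"offset":[-0.4,0.1,0.9],"delta_rot":[0,0,0],"jaw":0.8}
    - {"offset":[-0.4,0.1,1.1],"delta_rot":[0,0,0],"jaw":0.8}
    - {"offset":[-0.4,0.1,1.2],"delta_rot":[0,0,0],"jaw":0.8}
    - {"offset":[-0.4,0.1,1.3],"delta_rot":[0,0,0],"jaw":0.8}
    - {"offset":[-0.4,0.1,1.3],"delta_rot":[0,0,0],"jaw":0.8}

```text
time: 7.98
position: [0.5414, 0.3409, 0.0367]
tool_rot: [0.741, -0.672, -0.0, 0.0]
ft_force: [0.6, -0.2, -5.5]
grip_width: 0.0116
```

```bash
python3 - <<'E'
from h import *
goto([.543,.338,.032],-84.5)
E
```

```text
t 7.98 pos [0.5414 0.3409 0.0367] yaw -84.4 F [ 0.6 -0.2 -5.5] M [ 0.03  0.05 -0.04] w 0.0116 q [0.39 0.79 1.52 0.   0.84 1.86]
-> offset [ 0.3  -0.13  0.47] rot [ 0.02 -0.01  0.1 ]
```

drive_tool:
  plan:
    - {"offset":[0.1,0,0.1],"delta_rot":[0,0,0],"jaw":0.8}
    - {"offset":[0.1,0,0.2],"delta_rot":[0,0,0],"jaw":0.8}
    - {"offset":[0.1,0,0.27],"delta_rot":[0,0,0],"jaw":0.8}
    - {"offset":[0.1,0,0.33],"delta_rot":[0,0,0],"jaw":0.8}
    - {"offset":[0.1,0,0.38],"delta_rot":[0,0,0],"jaw":0.8}
    - {"offset":[0.1,0,0.42],"delta_rot":[0,0,0],"jaw":0.8}
    - {"offset":[0.1,0,0.46],"delta_rot":[0,0,0],"jaw":0.8}
    - {"offset":[0.1,0,0.46],"delta_rot":[0,0,0],"jaw":0.8}

```text
time: 8.65
position: [0.5416, 0.34, 0.0322]
tool_rot: [0.741, -0.672, -0.0, 0.0]
ft_force: [-0.2, -0.7, -4.5]
grip_width: 0.0114
```

```bash
python3 - <<'E'
from h import *
goto([.543,.338,.032],-84.5)
E
```

```text
t 8.65 pos [0.5416 0.34   0.0322] yaw -84.4 F [-0.2 -0.7 -4.5] M [-0.    0.02 -0.02] w 0.0114 q [0.39 0.79 1.52 0.   0.83 1.86]
-> offset [ 0.21 -0.12  0.02] rot [ 0.01 -0.    0.1 ]
```

Not touching yet; the reading is still the full weight. I'll creep down further.

drive_tool:
  plan:
    - {"offset":[0,0,0.03],"delta_rot":[0,0,0],"jaw":0.8}
    - {"offset":[0,0,0.06],"delta_rot":[0,0,0],"jaw":0.8}
    - {"offset":[0,0,0.09],"delta_rot":[0,0,0],"jaw":0.8}
    - {"offset":[0,0,0.12],"delta_rot":[0,0,0],"jaw":0.8}
    - {"offset":[0,0,0.14],"delta_rot":[0,0,0],"jaw":0.8}
    - {"offset":[0,0,0.16],"delta_rot":[0,0,0],"jaw":0.8}
    - {"offset":[0,0,0.16],"delta_rot":[0,0,0],"jaw":0.8}
    - {"offset":[0,0,0.16],"delta_rot":[0,0,0],"jaw":0.8}

```text
time: 9.32
position: [0.5417, 0.34, 0.0319]
tool_rot: [0.741, -0.672, 0.0, -0.0]
ft_force: [-2.3, -1.4, 5.9]
grip_width: 0.0115
```

drive_tool:
  plan:
    - {"offset":[0,0,-0.07],"delta_rot":[0,0,0],"jaw":0.8}
    - {"offset":[0,0,-0.07],"delta_rot":[0,0,0],"jaw":1.3}
    - {"offset":[0,0,-0.07],"delta_rot":[0,0,0],"jaw":2.0}
    - {"offset":[0,0,-0.07],"delta_rot":[0,0,0],"jaw":3.5}
    - {"offset":[0,0,-0.07],"delta_rot":[0,0,0],"jaw":4.0}
    - {"offset":[0,0,-0.07],"delta_rot":[0,0,0],"jaw":4.0}
    - {"offset":[0,0,-1],"delta_rot":[0,0,0],"jaw":4.0}
    - {"offset":[0,0,-3],"delta_rot":[0,0,0],"jaw":4.0}

```text
time: 9.98
position: [0.5397, 0.3391, 0.0587]
tool_rot: [0.741, -0.672, -0.001, 0.003]
ft_force: [-0.8, 0.8, 0.1]
grip_width: 0.0385
```

```bash
python3 - <<'E'
from h import *
shot("wrist","w10")
goto([.500,.20,.26],-85)
E
```

```text
moved [3.4 1.6 5.5] mm
t 10.03 pos [0.5431 0.3407 0.0642] yaw -84.39 F [0.5 0.7 2.1] M [ 0.05 -0.04  0.03] w 0.0391 q [0.39 0.75 1.51 0.   0.88 1.86]
-> offset [ 13.56   5.59 -19.61] rot [-0.22  0.07  0.61]
```

View pics/w10.png

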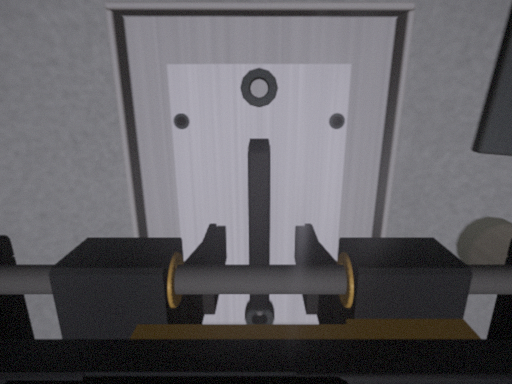

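drive_tool:
  plan:
    - {"offset":[0,0,-4],"delta_rot":[0,0,0],"jaw":4.0}
    - {"offset":[0,0,-8],"delta_rot":[0,0,0],"jaw":4.0}
    - {"offset":[0,0,-12],"delta_rot":[0,0,0],"jaw":4.0}
    - {"offset":[0,1,-16],"delta_rot":[0,0,0],"jaw":5.5}
    - {"offset":[2,3,-18],"delta_rot":[0,0,0],"jaw":5.5}
    - {"offset":[5.5,5,-18],"delta_rot":[0,0,0],"jaw":5.5}
    - {"offset":[9.5,5.5,-18],"delta_rot":[0,0,0],"jaw":5.5}
    - {"offset":[13.5,5.5,-18],"delta_rot":[0,0,0],"jaw":5.5}

```text
time: 10.7
position: [0.4981, 0.1996, 0.2421]
tool_rot: [0.742, -0.671, 0.0, -0.001]
ft_force: [1.2, 0.4, 0.1]
grip_width: 0.0545
```

```bash
python3 - <<'E'
from h import *
goto([.502,-.3115,.24],-70.5)
E
```

```text
t 10.7 pos [0.4981 0.1996 0.2421] yaw -84.22 F [1.2 0.4 0.1] M [0.   0.01 0.  ] w 0.0545 q [0.17 0.38 1.63 0.   1.12 1.64]
-> offset [50.89  4.76  0.2 ] rot [ -0.07  -0.   -13.72]
```

drive_tool:
  plan:
    - {"offset":[4,0.4,0],"delta_rot":[0,0,-1],"jaw":5.5}
    - {"offset":[50.9,4.8,0],"delta_rot":[0,0,-13.7],"jaw":5.5}
    - {"offset":[50.9,4.8,0],"delta_rot":[0,0,-13.7],"jaw":5.5}
    - {"offset":[50.9,4.8,0],"delta_rot":[0,0,-13.7],"jaw":5.5}
    - {"offset":[50.9,4.8,0],"delta_rot":[0,0,-13.7],"jaw":5.5}
    - {"offset":[50.9,4.8,0],"delta_rot":[0,0,-13.7],"jaw":5.5}
    - {"offset":[50.9,4.8,0],"delta_rot":[0,0,-13.7],"jaw":5.5}
    - {"offset":[50.9,4.8,0],"delta_rot":[0,0,-13.7],"jaw":5.5}

```text
time: 11.37
position: [0.5012, -0.1266, 0.2414]
tool_rot: [0.816, -0.579, 0.001, -0.0]
ft_force: [0.5, 0.2, 0.5]
grip_width: 0.0546
```

```bash
python3 - <<'E'
from h import *
goto([.502,-.3115,.22],-70.5)
E
```

```text
t 11.37 pos [ 0.5012 -0.1266  0.2414] yaw -70.7 F [0.5 0.2 0.5] M [ 0.01 -0.01  0.07] w 0.0546 q [-0.46  0.36  1.68  0.    1.1   0.77]
-> offset [17.48  6.03  2.16] rot [-0.07 -0.06 -0.2 ]
```

drive_tool:
  plan:
    - {"offset":[4,1.4,0.5],"delta_rot":[0,0,0],"jaw":5.5}
    - {"offset":[8,2.8,1],"delta_rot":[0,0,0],"jaw":5.5}
    - {"offset":[12,4.1,2],"delta_rot":[0,0,0],"jaw":5.5}
    - {"offset":[15,5.1,2],"delta_rot":[0,0,0],"jaw":5.5}
    - {"offset":[16.4,5.7,2],"delta_rot":[0,0,0],"jaw":5.5}
    - {"offset":[16.6,5.8,2],"delta_rot":[0,0,0],"jaw":5.5}
    - {"offset":[16.6,5.8,2],"delta_rot":[0,0,0],"jaw":5.5}
    - {"offset":[16.6,5.8,2],"delta_rot":[0,0,0],"jaw":5.5}

```text
time: 12.03
position: [0.5012, -0.2986, 0.2208]
tool_rot: [0.816, -0.578, -0.001, -0.0]
ft_force: [-0.3, -0.8, -0.3]
grip_width: 0.055
```

```bash
python3 - <<'E'
from h import *
shot("wrist","w11")
goto([.502,-.3115,.22],-70.5)
shot("top","t11",(110,95,370,270),3)
E
```

```text
moved [0.12 0.38 0.05] mm
t 12.08 pos [ 0.5013 -0.2982  0.2209] yaw -70.6 F [ 0.3  0.6 -0.1] M [-0.03  0.03 -0.  ] w 0.0549 q [-0.73  0.47  1.54  0.    1.13  0.5 ]
-> offset [1.28 0.38 0.09] rot [-0.    0.07 -0.1 ]
```

View pics/w11.png

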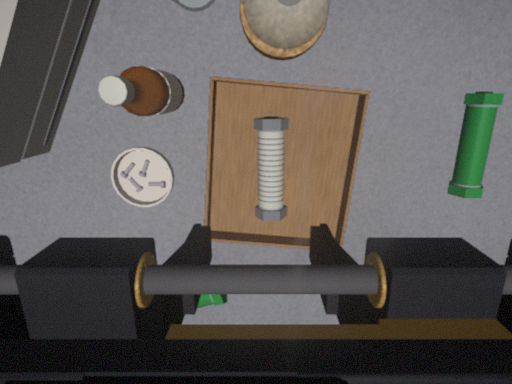

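View pics/t11.png

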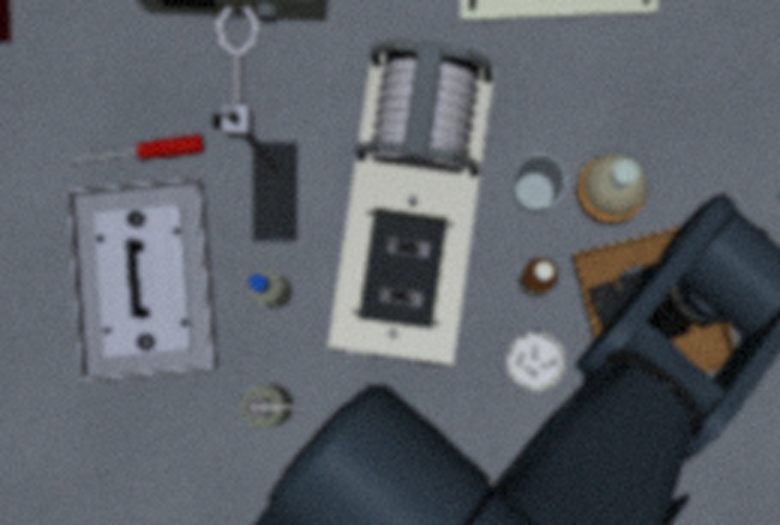

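The wrist view shows the white ribbed cylinder with grey hex caps, at (271,118)–(271,218) in the brown carton. The green look-alikes are at (475,145) and (210,300). The white one is the filter.

```bash
python3 - <<'E'
from h import *
o=pose("w11"); im=cv2.imread("pics/w11_full.png"); hsv=cv2.cvtColor(im,cv2.COLOR_BGR2HSV); g=cv2.cvtColor(im,cv2.COLOR_BGR2GRAY)
cv2.imwrite("pics/w11c.png",cv2.resize(im[100:235,220:330],None,fx=4,fy=4,interpolation=2))
m=np.zeros_like(g); m[105:228,240:310]=((hsv[105:228,240:310,1]<60))*255
cs,_=cv2.findContours(m,cv2.RETR_EXTERNAL,cv2.CHAIN_APPROX_NONE); c=max(cs,key=cv2.contourArea); r=cv2.minAreaRect(c); print(r,cv2.boundingRect(c))
Rm=R.from_quat(o["tool_rot"]); P=[]
for v in range(135,205,3):
    u=np.where(m[v])[0]; P.append(Rm.inv().apply(onz("wrist",((u.min()+u.max())/2,v),.023,o)-o["position"])*1e3)
P=np.array(P)[:,:2]; k=np.polyfit(P[:,1],P[:,0],1); print("tool x at y=0:",k[1],"slope deg",np.degrees(np.arctan(k[0])), P[[0,-1]])
b=cv2.boundingRect(c)
for v in (b[1],b[1]+b[3]): print(Rm.inv().apply(onz("wrist",(271,v),.02,o)-o["position"])*1e3)
E
```

```text
((270.5, 168.5), (103.0, 33.0), 90.0) (254, 117, 34, 104)
tool x at y=0: 13.534877522289282 slope deg 0.7789589695483015 [[ 13.1225127  -36.56937831]
 [ 14.40907342  45.29797557]]
[ 13.60841743 -56.10259542 200.82130398]
[ 14.71155322  68.36554632 200.80802674]
```

View pics/w11c.png

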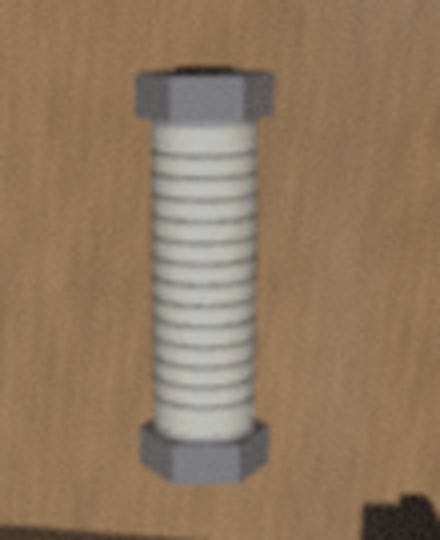

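```bash
python3 - <<'E'
from h import *
o=pose("w11");Rm=R.from_quat(o["tool_rot"])
f=lambda u,v,z:(Rm.inv().apply(onz("wrist",(u,v),z,o)-o["position"])*1e3).round(1)
px=lambda x,y:(220+x/4,100+y/4)
a=f(*px(204,73),.038);b=f(*px(205,477),.038);print(a,b,(a+b)/2)
a=f(*px(204,125),.036);b=f(*px(205,438),.036);print(a,b,(a+b)/2)
E
```

```text
[ 13.  -56.  182.8] [ 14.3  58.8 182.8] [ 13.65   1.4  182.8 ]
[ 13.2 -42.1 184.8] [ 14.3  47.5 184.8] [ 13.75   2.7  184.8 ]
```

drive_tool:
  plan:
    - {"offset":[0.7,0.1,1],"delta_rot":[0,0,-0.4],"jaw":5.5}
    - {"offset":[1.3,0.2,4],"delta_rot":[0,0,-0.8],"jaw":5.5}
    - {"offset":[1.3,0.2,7.5],"delta_rot":[0,0,-0.8],"jaw":5.5}
    - {"offset":[1.3,0.2,11],"delta_rot":[0,0,-0.8],"jaw":5.5}
    - {"offset":[1.3,0.2,14],"delta_rot":[0,0,-0.8],"jaw":5.5}
    - {"offset":[1.3,0.2,15.5],"delta_rot":[0,0,-0.8],"jaw":5.5}
    - {"offset":[1.3,0.2,16],"delta_rot":[0,0,-0.8],"jaw":5.5}
    - {"offset":[1.3,0.2,16],"delta_rot":[0,0,-0.8],"jaw":5.5}

```text
time: 12.8
position: [0.5033, -0.312, 0.0588]
tool_rot: [0.82, -0.572, -0.002, -0.0]
ft_force: [0.5, 0.2, 0.5]
grip_width: 0.0549
```

```bash
python3 - <<'E'
from h import *
shot("wrist","w12")
goto([.502,-.3115,.008],-71.4)
im=cv2.imread("pics/w12_full.png");cv2.imwrite("pics/w12c.png",cv2.resize(im[60:320,170:350],None,fx=2.3,fy=2.3,interpolation=2))
E
```

```text
moved [ 0.87 -0.89  1.47] mm
t 12.85 pos [ 0.5042 -0.3129  0.0603] yaw -69.84 F [0.6 0.1 0.7] M [0.01 0.03 0.  ] w 0.0551 q [-0.74  0.71  1.64  0.    0.8   0.48]
-> offset [-0.2   0.15  5.23] rot [0.01 0.03 1.56]
```

View pics/w12c.png

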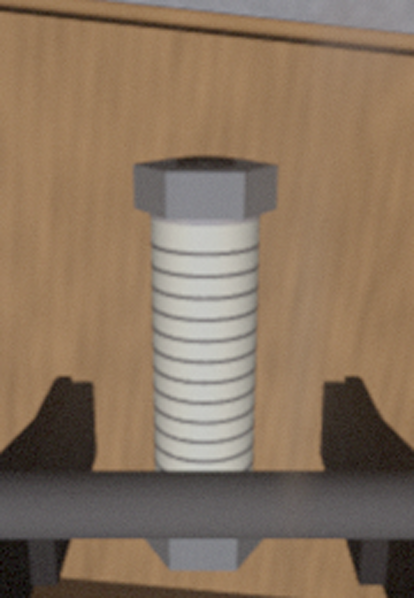

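drive_tool:
  plan:
    - {"offset":[-0.12,0,1],"delta_rot":[0,0,0],"jaw":5.5}
    - {"offset":[-0.12,0,2.2],"delta_rot":[0,0,0],"jaw":5.5}
    - {"offset":[-0.12,0,3.3],"delta_rot":[0,0,0],"jaw":5.5}
    - {"offset":[-0.12,0,4.2],"delta_rot":[0,0,0],"jaw":5.5}
    - {"offset":[-0.12,0,4.7],"delta_rot":[0,0,0],"jaw":5.5}
    - {"offset":[-0.12,0,5.0],"delta_rot":[0,0,0],"jaw":5.5}
    - {"offset":[-0.12,0,5.0],"delta_rot":[0,0,0],"jaw":5.5}
    - {"offset":[-0.12,0,5.0],"delta_rot":[0,0,0],"jaw":5.5}

```text
time: 13.52
position: [0.5035, -0.3122, 0.0105]
tool_rot: [0.82, -0.573, -0.0, -0.0]
ft_force: [0.6, -0.4, -0.1]
grip_width: 0.0549
```

```bash
python3 - <<'E'
from h import *
shot("wrist","w13")
goto([.502,-.3115,.008],-69.8)
im=cv2.imread("pics/w13_full.png");cv2.imwrite("pics/w13c.png",cv2.resize(im[60:320,170:350],None,fx=2.3,fy=2.3,interpolation=2))
E
```

```text
moved [ 0.16 -0.15  0.28] mm
t 13.57 pos [ 0.5037 -0.3124  0.0108] yaw -69.9 F [ 0.6 -0.3  0. ] M [ 0.02  0.04 -0.04] w 0.055 q [-0.74  0.79  1.65  0.    0.7   0.48]
-> offset [-0.14  0.13  0.28] rot [-0.01 -0.03 -0.1 ]
```

View pics/w13c.png

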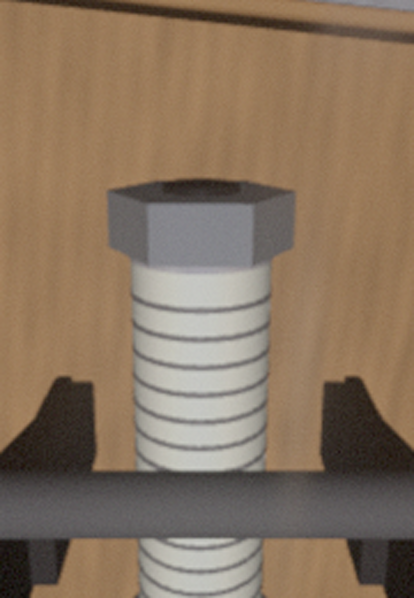

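drive_tool:
  plan:
    - {"offset":[-0.17,0,0.1],"delta_rot":[0,0,0],"jaw":5.5}
    - {"offset":[-0.17,0,0.25],"delta_rot":[0,0,0],"jaw":5.0}
    - {"offset":[-0.17,0,0.25],"delta_rot":[0,0,0],"jaw":4.0}
    - {"offset":[-0.17,0,0.25],"delta_rot":[0,0,0],"jaw":3.5}
    - {"offset":[-0.17,0,0.25],"delta_rot":[0,0,0],"jaw":3.2}
    - {"offset":[-0.17,0,0.25],"delta_rot":[0,0,0],"jaw":2.9}
    - {"offset":[-0.17,0,0.25],"delta_rot":[0,0,0],"jaw":2.5}
    - {"offset":[-0.17,0,0.25],"delta_rot":[0,0,0],"jaw":2.5}
  squeeze: 20

```text
time: 14.23
position: [0.503, -0.3106, 0.0082]
tool_rot: [0.82, -0.573, 0.0, 0.0]
ft_force: [0.3, -0.2, 0.5]
grip_width: 0.0293
```

```bash
python3 - <<'E'
from h import *
shot("wrist","w14")
goto([.502,-.3115,.2],-69.8)
im=cv2.imread("pics/w14_full.png");cv2.imwrite("pics/w14c.png",cv2.resize(im[60:320,170:350],None,fx=2.3,fy=2.3,interpolation=2))
E
```

```text
moved [-0.01 -0.03 -0.  ] mm
t 14.28 pos [ 0.503  -0.3107  0.0082] yaw -69.9 F [-0.6 -0.8  0.4] M [-0.05  0.02 -0.01] w 0.0295 q [-0.74  0.79  1.66 -0.    0.69  0.48]
-> offset [  0.05   0.12 -19.18] rot [-0.01 -0.01 -0.1 ]
```

View pics/w14c.png

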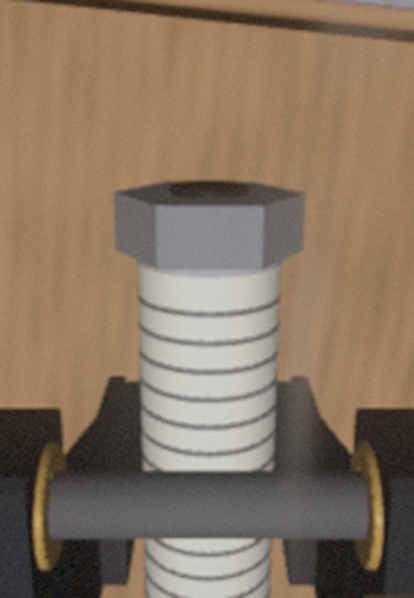

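```bash
python3 - <<'E'
from h import *
o=pose("w14");Rm=R.from_quat(o["tool_rot"])
f=lambda x,y,z:(Rm.inv().apply(onz("wrist",(170+x/2.3,60+y/2.3),z,o)-o["position"])*1e3).round(1)
print(f(209,205,.038),f(209,186,.038),"seam",f(209,270,.036))
E
```

```text
[  1.8 -57.9 -29.7] [  1.8 -61.3 -29.7] seam [  1.8 -45.2 -27.7]
```

drive_tool:
  plan:
    - {"offset":[0,0,0],"delta_rot":[0,0,0],"jaw":2.3}
    - {"offset":[0,0,0],"delta_rot":[0,0,0],"jaw":2.3}
    - {"offset":[0,0,-1],"delta_rot":[0,0,0],"jaw":2.3}
    - {"offset":[0,0,-3],"delta_rot":[0,0,0],"jaw":2.3}
    - {"offset":[0,0,-6],"delta_rot":[0,0,0],"jaw":2.3}
    - {"offset":[0,0,-9.5],"delta_rot":[0,0,0],"jaw":2.3}
    - {"offset":[0,0,-13],"delta_rot":[0,0,0],"jaw":2.3}
    - {"offset":[0,0,-16.5],"delta_rot":[0,0,0],"jaw":2.3}
  squeeze: 45

```text
time: 14.95
position: [0.5023, -0.31, 0.175]
tool_rot: [0.82, -0.573, -0.001, -0.0]
ft_force: [0.5, -0.8, -1.8]
grip_width: 0.0287
```

```bash
python3 - <<'E'
from h import *
goto([.5475,-.0025,.235],-98.2)
E
```

```text
t 14.95 pos [ 0.5023 -0.31    0.175 ] yaw -69.89 F [ 0.5 -0.8 -1.8] M [-0.02 -0.09 -0.05] w 0.0287 q [-0.74  0.54  1.57  0.    1.03  0.48]
-> offset [-27.33 -14.81  -5.98] rot [ 0.04  0.05 28.31]
```

drive_tool:
  plan:
    - {"offset":[0,0,-3.5],"delta_rot":[0,0,3],"jaw":2.3}
    - {"offset":[-3,-1.5,-5.5],"delta_rot":[0,0,7],"jaw":2.3}
    - {"offset":[-6.5,-3.3,-6],"delta_rot":[0,0,12],"jaw":2.3}
    - {"offset":[-10,-5.2,-6],"delta_rot":[0,0,18],"jaw":2.3}
    - {"offset":[-13.5,-7.2,-6],"delta_rot":[0,0,23],"jaw":2.3}
    - {"offset":[-17,-9.2,-6],"delta_rot":[0,0,28.3],"jaw":2.3}
    - {"offset":[-20.5,-11.2,-6],"delta_rot":[0,0,28.3],"jaw":2.3}
    - {"offset":[-23.5,-12.8,-6],"delta_rot":[0,0,28.3],"jaw":2.3}

```text
time: 15.62
position: [0.5418, -0.0431, 0.2337]
tool_rot: [-0.655, 0.756, 0.0, 0.0]
ft_force: [0.4, -1.3, -0.6]
grip_width: 0.0292
```

```bash
python3 - <<'E'
from h import *
goto([.548,-.002,.235],-98.2)
E
```

```text
t 15.62 pos [ 0.5418 -0.0431  0.2337] yaw -98.17 F [ 0.4 -1.3 -0.6] M [-0.01  0.06 -0.04] w 0.0292 q [-0.29  0.4   1.62  0.    1.11  1.43]
-> offset [-4.15 -0.03 -0.12] rot [0.01 0.04 0.03]
```

drive_tool:
  plan:
    - {"offset":[-1.5,0,0],"delta_rot":[0,0,0],"jaw":2.3}
    - {"offset":[-2.8,0,0],"delta_rot":[0,0,0],"jaw":2.3}
    - {"offset":[-3.4,0,0],"delta_rot":[0,0,0],"jaw":2.3}
    - {"offset":[-3.6,0,0],"delta_rot":[0,0,0],"jaw":2.3}
    - {"offset":[-3.6,0,0],"delta_rot":[0,0,0],"jaw":2.3}
    - {"offset":[-3.6,0,0],"delta_rot":[0,0,0],"jaw":2.3}
    - {"offset":[-3.6,0,0],"delta_rot":[0,0,0],"jaw":2.3}
    - {"offset":[-3.6,0,0],"delta_rot":[0,0,0],"jaw":2.3}

```text
time: 16.28
position: [0.5475, -0.0114, 0.2331]
tool_rot: [-0.654, 0.756, -0.0, -0.0]
ft_force: [0.2, -0.5, 0.4]
grip_width: 0.0291
```

```bash
python3 - <<'E'
from h import *
shot("wrist","w15")
goto([.548,-.002,.150],-98.2)
shot("scene","s15",(200,140,370,300),4)
E
```

```text
moved [-0.01  0.15  0.01] mm
t 16.33 pos [ 0.5474 -0.0112  0.2331] yaw -98.29 F [-0.6 -0.2 -0.7] M [0.02 0.01 0.03] w 0.0292 q [-0.22  0.41  1.62 -0.    1.12  1.49]
-> offset [-0.92  0.08  8.31] rot [ 0.01 -0.01 -0.09]
```

View pics/w15.png

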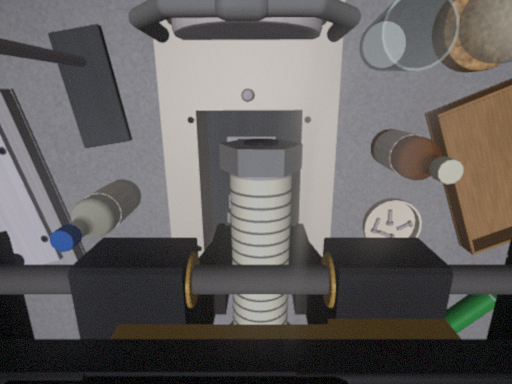

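View pics/s15.png

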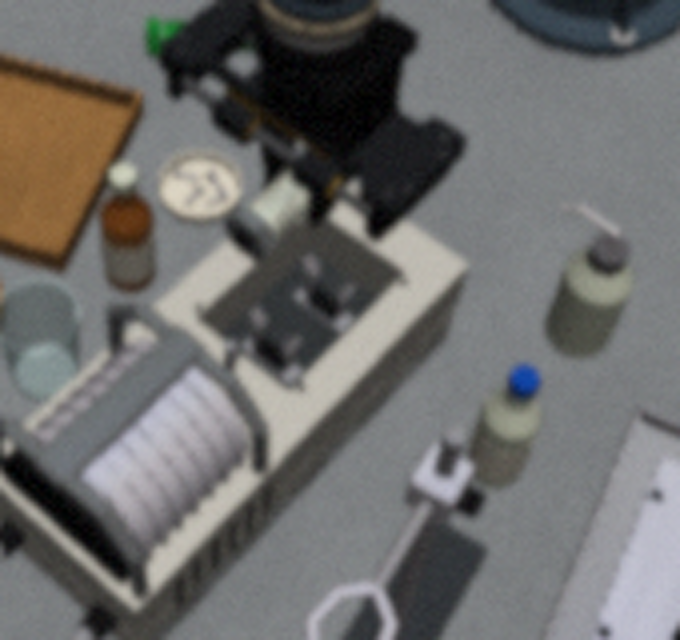

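```bash
python3 - <<'E'
from h import *
o=pose("w15");Rm=R.from_quat(o["tool_rot"])
f=lambda u,v,z:(Rm.inv().apply(onz("wrist",(u,v),z,o)-o["position"])*1e3).round(1)
print("dowel",f(248,95,.150),"well far corners",f(197,110,.12),f(301,110,.12))
E
```

```text
dowel [ -8.  -80.1  83.1] well far corners [-52.  -68.1 113. ] [ 35.2 -68.1 113.1]
```

drive_tool:
  plan:
    - {"offset":[-0.4,0,0.5],"delta_rot":[0,0,0],"jaw":2.3}
    - {"offset":[-0.8,0,2],"delta_rot":[0,0,0],"jaw":2.3}
    - {"offset":[-0.9,0,4],"delta_rot":[0,0,0],"jaw":2.3}
    - {"offset":[-0.9,0,6.5],"delta_rot":[0,0,0],"jaw":2.3}
    - {"offset":[-0.9,0,8.5],"delta_rot":[0,0,0],"jaw":2.3}
    - {"offset":[-0.9,0,9.4],"delta_rot":[0,0,0],"jaw":2.3}
    - {"offset":[-0.9,0,9.6],"delta_rot":[0,0,0],"jaw":2.3}
    - {"offset":[-0.9,0,9.6],"delta_rot":[0,0,0],"jaw":2.3}

```text
time: 17.05
position: [0.5487, -0.0013, 0.1367]
tool_rot: [-0.655, 0.756, 0.0, -0.0]
ft_force: [0.3, -0.7, -1.0]
grip_width: 0.0288
```

```bash
python3 - <<'E'
from h import *
shot("wrist","w16")
goto([.548,-.002,.1002],-98.2)
shot("top","t16",(200,140,300,230),7)
o=pose("w16");Rm=R.from_quat(o["tool_rot"])
E
```

```text
moved [ 0.68 -0.15  0.88] mm
t 17.1 pos [ 0.5494 -0.0014  0.1376] yaw -98.2 F [-0.8  0.4 -1.6] M [ 0.01 -0.03  0.02] w 0.029 q [-0.21  0.54  1.7   0.    0.89  1.51]
-> offset [0.08 0.13 3.74] rot [-0.06 -0.   -0.  ]
```

View pics/w16.png

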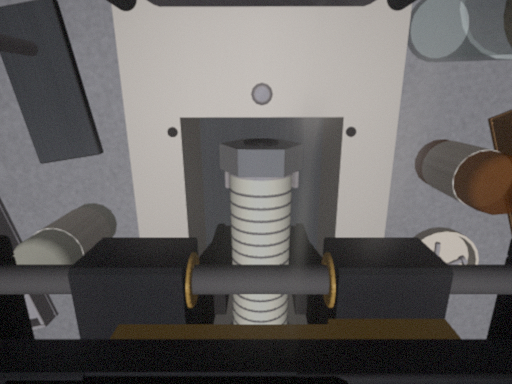

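View pics/t16.png

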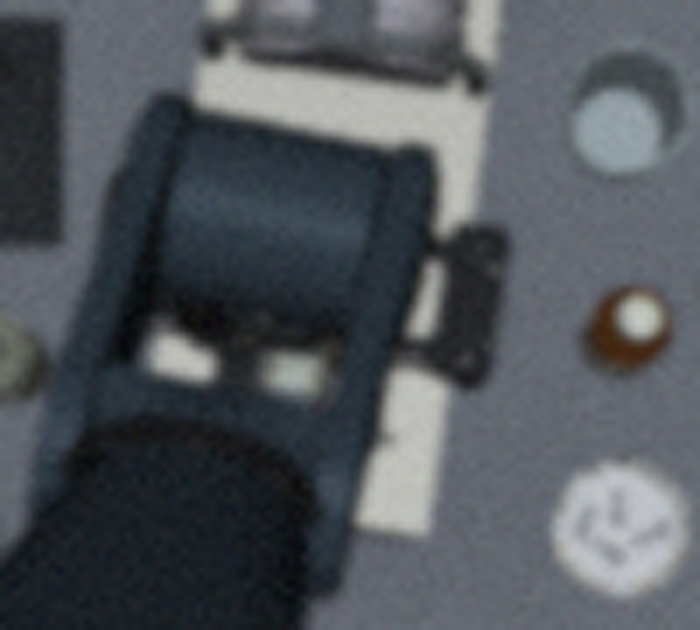

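drive_tool:
  plan:
    - {"offset":[0.05,0.15,0.5],"delta_rot":[0,0,0],"jaw":2.3}
    - {"offset":[0.05,0.15,1.2],"delta_rot":[0,0,0],"jaw":2.3}
    - {"offset":[0.05,0.15,1.9],"delta_rot":[0,0,0],"jaw":2.3}
    - {"offset":[0.05,0.15,2.5],"delta_rot":[0,0,0],"jaw":2.3}
    - {"offset":[0.05,0.15,2.9],"delta_rot":[0,0,0],"jaw":2.3}
    - {"offset":[0.05,0.15,3.1],"delta_rot":[0,0,0],"jaw":2.3}
    - {"offset":[0.05,0.15,3.1],"delta_rot":[0,0,0],"jaw":2.3}
    - {"offset":[0.05,0.15,3.1],"delta_rot":[0,0,0],"jaw":2.3}
  squeeze: 55

```text
time: 17.82
position: [0.5472, -0.0017, 0.106]
tool_rot: [-0.655, 0.756, 0.0, -0.0]
ft_force: [-0.3, 0.6, -1.5]
grip_width: 0.0284
```

```bash
python3 - <<'E'
from h import *
shot("wrist","w17",(150,60,370,330),2.2)
goto([.547,-.002,.0792],-98.2)
E
```

```text
moved [ 0.15 -0.01  0.23] mm
t 17.87 pos [ 0.5474 -0.0017  0.1062] yaw -98.19 F [ 0.2  0.8 -0.4] M [ 0.04 -0.01  0.05] w 0.0293 q [-0.21  0.59  1.73 -0.    0.82  1.51]
-> offset [0.04 0.03 2.7 ] rot [-0.02 -0.    0.01]
```

View pics/w17.png

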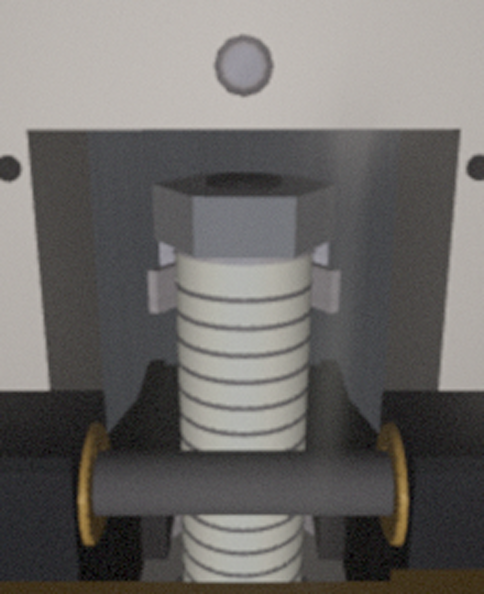

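drive_tool:
  plan:
    - {"offset":[0,0,0.2],"delta_rot":[0,0,0],"jaw":2.3}
    - {"offset":[0,0,0.45],"delta_rot":[0,0,0],"jaw":2.3}
    - {"offset":[0,0,0.7],"delta_rot":[0,0,0],"jaw":2.3}
    - {"offset":[0,0,0.95],"delta_rot":[0,0,0],"jaw":2.3}
    - {"offset":[0,0,1.2],"delta_rot":[0,0,0],"jaw":2.3}
    - {"offset":[0,0,1.35],"delta_rot":[0,0,0],"jaw":2.3}
    - {"offset":[0,0,1.4],"delta_rot":[0,0,0],"jaw":2.3}
    - {"offset":[0,0,1.4],"delta_rot":[0,0,0],"jaw":2.3}

```text
time: 18.53
position: [0.5495, -0.0021, 0.0949]
tool_rot: [-0.655, 0.756, -0.002, 0.002]
ft_force: [-1.1, 0.3, 15.6]
grip_width: 0.0291
```

```bash
python3 - <<'E'
from h import *
goto([.547,-.002,.0792],-98.2)
E
```

```text
t 18.53 pos [ 0.5495 -0.0021  0.0949] yaw -98.19 F [-1.1  0.3 15.6] M [0.02 0.21 0.04] w 0.0291 q [-0.21  0.61  1.74 -0.    0.79  1.51]
-> offset [0.02 0.26 1.57] rot [-0.35 -0.03  0.01]
```

drive_tool:
  plan:
    - {"offset":[0,0,0.3],"delta_rot":[0,0,0],"jaw":2.3}
    - {"offset":[0,0,0.6],"delta_rot":[0,0,0],"jaw":2.3}
    - {"offset":[0,0,0.85],"delta_rot":[0,0,0],"jaw":2.3}
    - {"offset":[0,0,1.05],"delta_rot":[0,0,0],"jaw":2.3}
    - {"offset":[0,0,1.2],"delta_rot":[0,0,0],"jaw":2.3}
    - {"offset":[0,0,1.3],"delta_rot":[0,0,0],"jaw":2.3}
    - {"offset":[0,0,1.35],"delta_rot":[0,0,0],"jaw":2.3}
    - {"offset":[0,0,1.35],"delta_rot":[0,0,0],"jaw":2.3}

```text
time: 19.2
position: [0.5469, -0.0017, 0.0791]
tool_rot: [-0.655, 0.756, 0.0, -0.0]
ft_force: [-1.6, -0.9, 6.4]
grip_width: 0.0286
```

```bash
python3 - <<'E'
from h import *
shot("wrist","w18",(150,60,370,330),2.2)
goto([.547,-.002,.0792],-98.2)
E
```

```text
moved [-0.   -0.02 -0.  ] mm
t 19.25 pos [ 0.5469 -0.0017  0.0791] yaw -98.19 F [-1.3 -0.   6.7] M [-0.11  0.16 -0.01] w 0.0289 q [-0.21  0.64  1.75 -0.    0.76  1.51]
-> offset [ 0.03 -0.01 -0.01] rot [ 0.03 -0.01  0.01]
```

View pics/w18.png

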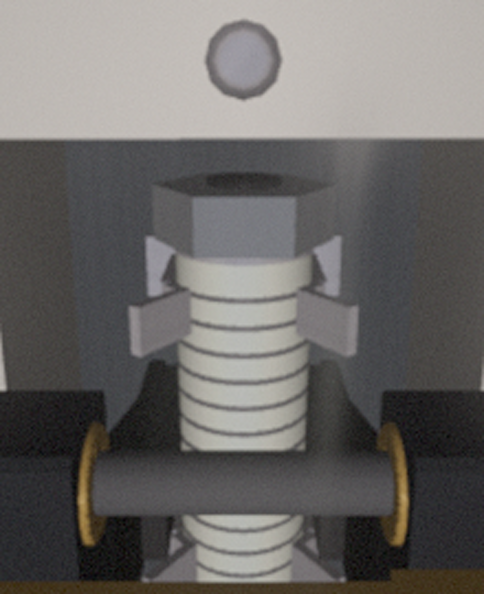

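drive_tool:
  plan:
    - {"offset":[0,0,0.05],"delta_rot":[0,0,0],"jaw":2.3}
    - {"offset":[0,0,0.1],"delta_rot":[0,0,0],"jaw":2.3}
    - {"offset":[0,0,0.15],"delta_rot":[0,0,0],"jaw":2.3}
    - {"offset":[0,0,0.2],"delta_rot":[0,0,0],"jaw":2.3}
    - {"offset":[0,0,0.2],"delta_rot":[0,0,0],"jaw":2.3}
    - {"offset":[0,0,0.2],"delta_rot":[0,0,0],"jaw":2.3}
    - {"offset":[0,0,0.2],"delta_rot":[0,0,0],"jaw":2.3}
    - {"offset":[0,0,0.2],"delta_rot":[0,0,0],"jaw":2.3}

```text
time: 19.92
position: [0.547, -0.0017, 0.0789]
tool_rot: [-0.655, 0.756, -0.0, -0.0]
ft_force: [-4.8, 0.2, 19.1]
grip_width: 0.0289
```

```bash
python3 - <<'E'
from h import *
goto([.547,-.002,.0792],-98.2)
E
```

```text
t 19.92 pos [ 0.547  -0.0017  0.0789] yaw -98.18 F [-4.8  0.2 19.1] M [-0.    0.74 -0.01] w 0.0289 q [-0.21  0.64  1.75 -0.    0.76  1.51]
-> offset [ 0.03 -0.01 -0.03] rot [-0.02 -0.02  0.02]
```

drive_tool:
  plan:
    - {"offset":[0,0,-0.15],"delta_rot":[0,0,0],"jaw":2.3}
    - {"offset":[0,0,-0.3],"delta_rot":[0,0,0],"jaw":2.3}
    - {"offset":[0,0,-0.3],"delta_rot":[0,0,0],"jaw":3.2}
    - {"offset":[0,0,-0.3],"delta_rot":[0,0,0],"jaw":4.0}
    - {"offset":[0,0,-0.3],"delta_rot":[0,0,0],"jaw":4.0}
    - {"offset":[0,0,-0.3],"delta_rot":[0,0,0],"jaw":4.0}
    - {"offset":[0,0,-0.3],"delta_rot":[0,0,0],"jaw":4.0}
    - {"offset":[0,0,-0.3],"delta_rot":[0,0,0],"jaw":4.0}

```text
time: 20.58
position: [0.5471, -0.0015, 0.0795]
tool_rot: [-0.655, 0.756, 0.0, -0.0]
ft_force: [-1.4, -0.3, -0.3]
grip_width: 0.04
```

```bash
python3 - <<'E'
from h import *
shot("wrist","w19",(150,60,370,330),2.2)
goto([.547,-.002,.0792],-98.2)
E
```

```text
moved [ 0.01 -0.03  0.07] mm
t 20.63 pos [ 0.5471 -0.0016  0.0795] yaw -98.2 F [-0.9 -0.3 -0.2] M [ 0.06  0.01 -0.04] w 0.04 q [-0.21  0.64  1.75  0.    0.76  1.51]
-> offset [0.04 0.01 0.03] rot [0.02 0.   0.  ]
```

View pics/w19.png

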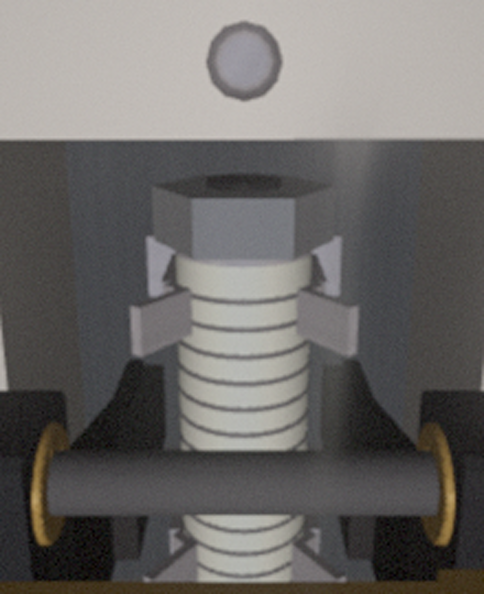

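The fingers are open, no force reads on the tool, and the filter hasn't moved. I'll retract straight up.

drive_tool:
  plan:
    - {"offset":[0,0,-1],"delta_rot":[0,0,0],"jaw":4.0}
    - {"offset":[0,0,-3],"delta_rot":[0,0,0],"jaw":4.0}
    - {"offset":[0,0,-6],"delta_rot":[0,0,0],"jaw":4.0}
    - {"offset":[0,0,-9.5],"delta_rot":[0,0,0],"jaw":4.0}
    - {"offset":[0,0,-13],"delta_rot":[0,0,0],"jaw":4.0}
    - {"offset":[0,0,-16],"delta_rot":[0,0,0],"jaw":4.0}
    - {"offset":[0,0,-17],"delta_rot":[0,0,0],"jaw":4.0}
    - {"offset":[0,0,-17],"delta_rot":[0,0,0],"jaw":4.0}

```text
time: 21.3
position: [0.5492, -0.002, 0.2536]
tool_rot: [-0.655, 0.756, -0.003, 0.003]
ft_force: [-0.1, -0.4, 0.3]
grip_width: 0.0399
```

```bash
python3 - <<'E'
from h import *
shot("wrist","w20",(150,40,370,310),2.2)
goto([.547,-.002,.0792],-98.2)
E
```

```text
moved [-1.55  0.28 -2.45] mm
t 21.35 pos [ 0.5476 -0.0017  0.2512] yaw -98.2 F [ 0.4 -0.5 -0.9] M [0.05 0.04 0.05] w 0.04 q [-0.21  0.39  1.6   0.    1.15  1.51]
-> offset [ 0.04  0.12 17.2 ] rot [-0.19 -0.01  0.  ]
```

View pics/w20.png

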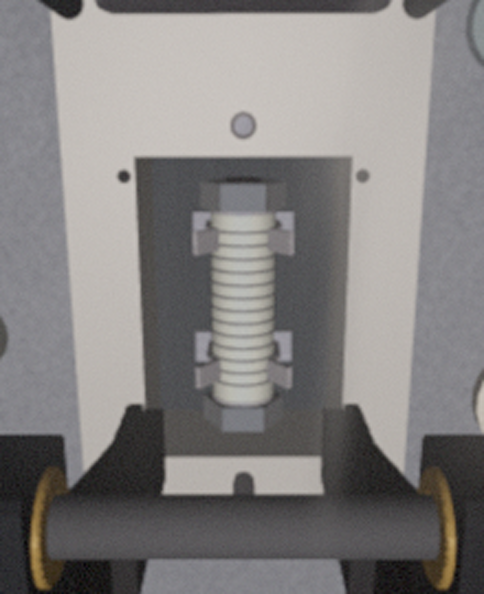

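Both clips are closed evenly around the filter, at wrist crop (243,230) and (243,360). I'll back the arm away for one overall look.

drive_tool:
  plan:
    - {"offset":[2,1.5,0],"delta_rot":[0,0,0],"jaw":4.0}
    - {"offset":[5,4,0],"delta_rot":[0,0,0],"jaw":4.0}
    - {"offset":[8,6,0],"delta_rot":[0,0,0],"jaw":4.0}
    - {"offset":[11,8,0],"delta_rot":[0,0,0],"jaw":4.0}
    - {"offset":[14,9.5,0],"delta_rot":[0,0,0],"jaw":4.0}
    - {"offset":[17,10,0],"delta_rot":[0,0,0],"jaw":4.0}
    - {"offset":[19,10,0],"delta_rot":[0,0,0],"jaw":4.0}
    - {"offset":[20,10,0],"delta_rot":[0,0,0],"jaw":4.0}

```text
time: 22.02
position: [0.418, -0.1869, 0.2479]
tool_rot: [-0.654, 0.757, 0.002, -0.001]
ft_force: [-0.4, 0.5, 0.6]
grip_width: 0.0405
```

```bash
python3 - <<'E'
from h import *
shot("top","t21",(120,95,360,270),3.3)
shot("scene","s21",(165,140,425,360),2.7)
E
```

View pics/t21.png

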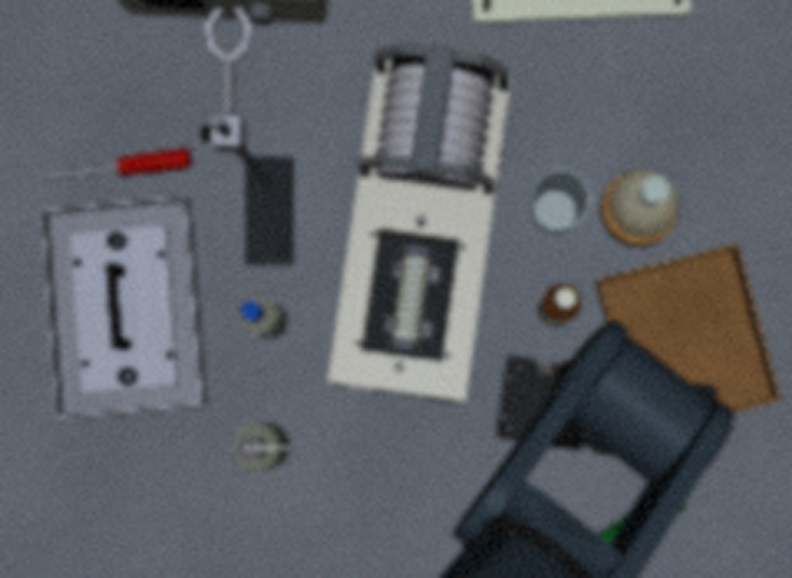

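View pics/s21.png

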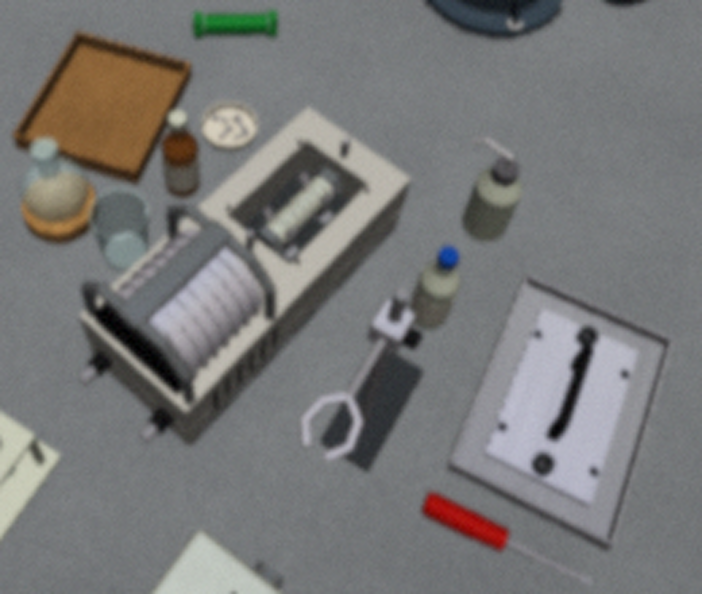

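```bash
python3 - <<'E'
from h import *
o=get_obs();print(o["time"],o["joint_velocities"].round(3))
print(hand_in())
E
```

```text
22.1167 [ 0.047 -0.013  0.013  0.018  0.016  0.016]
the job is handed in; nothing more can be done
None
```

I lifted the cover straight up off both dowels and laid it flat, handle up, in the middle of the tray. I then took the white filter from the carton and pressed it level into both clips. The job was handed in at 22 s of the 70 s allowed.

**Seating:** the push read 15.6 N near its peak. The tool then stopped at a height of 79 mm, which puts the filter's axis at the expected 92 mm. A further 2 mm of commanded push moved it only 0.2 mm and raised the force to 19 N, so it is at a hard stop. After I let go, the wrist picture showed all four clip lips closed evenly around the filter.

**Last pictures:** the top and scene views show the cover centred in the tray. The stand, glassware, bottles, screwdriver and green look-alikes in view were where they started. In the top view the arm hid the screw dish and most of the nearer green look-alike, but the scene view shows both in place.

**Disagreements:** the wrist camera's calibration was 1 to 2 mm off sideways from the fingers actually seen, so I centred by the fingers instead. The tray centre also differed by about 4 mm between the top and wrist views. I corrected for that by the tray's edges before setting the cover down.

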